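# Slide the pitch box home in its rack lane

### The arm

A 7-joint arm with a two-finger parallel gripper is mounted at the origin on the work surface. World frame = base frame: x ahead of the robot, y to its left, z up, the work surface at z = 0. Lengths are in m, angles in degrees, forces in N, time in s.
With the tool pointing down it reaches from about 0.425 to 0.95 m from the base axis. Payload 4.7 kg.
Tool frame: the origin (TCP) lies midway between the tips of the shut fingers; the grasp point (between the pads) lies 19 mm behind it; z points along the fingers, y is the direction in which the jaws open and shut (so a half turn about z gives the same grasp; the last joint's range is limited). The gripper opens to 85 mm and grips with 20 to 120 N. Pads are 22 mm wide; open, the fingers measure 114 mm over their backs; the gripper's body (76 mm by 85 mm) begins 54 mm behind the grasp point. The pads swing forward as they close: fully open they stand 13 mm farther back than shut.
Start: joints at [-71.9, 26.849, -2.785, 87.806, 1.381, 65.374, -4.715], TCP at [0.228, 0.635, 0.231] pointing down, gripper open.
Joint ranges: [-148.3, 148.3], [-19.14, 114.17], [-79.39, 73.82], [5.75, 140.21], [-59.74, 239.74], [12.07, 113.84], [-152.46, 152.46]. Speed limits (degrees/s): [147.25, 147.25, 180, 180, 180, 180, 180].

### API

Orientations are given as [roll, pitch, yaw] about the fixed x, y, z axes, in that order (R = Rz(yaw) Ry(pitch) Rx(roll)).
In Python, from workcell import get_state, imaging, workorder gives the robot as it stands.
- The arm moves only by the tool play_rows, never from a script. Its argument "rows" is one flat list of numbers, 6 for each row, row after row: the shift along the tool's x, y, z scaled (see below), then the turn, a rotation vector about the tool's x, y, z scaled (see below). A call has exactly 10 rows; each row shifts and turns the pose as measured when the row begins, along the tool's axes as they then stand; what a row does not reach is not made up. The controller multiplies each number of a shift by 50 cm and each number of a turn by 90 degrees. A row lasts 1/12 s, in which the tool goes at most 41.7 mm and 7.16 degrees, less where a joint would pass 70% of its speed; a pose out of reach is approached as far as the arm can. A call with a number of a shift or a turn outside -1 to 1 is refused whole. A call with a gripper value outside its range is refused whole. "gripper" is the closure, from 0 (fully open) to 1 (shut), set as the call begins (left out, the last holds). The fingers move at their own pace and stop on an object; "squeeze" is the grip in N (left out, the last holds). Time passes only in rows, so rows that do not move let the fingers close, or fill a call up. It gives the time, the measured TCP pose, the force and the opening at its end, in the units of the state.
- get_state(): the state, without advancing time (a new reading comes with each control period).
- imaging.capture(name): name is "scene" or "side" or "wrist"; returns (picture, depth): 420x560x3 uint8, red, green, blue; 420x560 float32, m along the optical axis (not along the pixel's ray), 0 where there is no reading.
- imaging.camera_model(name): a dict with "fx", "fy", "cx", "cy" (pixels), "distortion" ([k1, k2, p1, p2, k3] as OpenCV has them; the pictures are not rectified), "xyz" and "orientation" of the camera in the world; the wrist camera has in their place "hand_eye" (4x4, takes a point from camera to tool coordinates, whose origin is the TCP and whose axes are the flange's). Camera axes: x right, y up, looking along -z (the intrinsics and any distortion apply to the point x, -y, -z); pixel columns grow to the right and rows downward; lengths in m; the calibration is good to about 2 mm. A picture is of the moment at which its call begins: read the wrist's pose just before it. camera_model takes no time and is no camera call.
- workorder.job_done(): hands the job in, once; it reports no verdict.
The state is a dict: "time_s": time; "q": joint angles; "joint_velocities": joint speeds; "joint_efforts": joint torques, N m; "tcp_pos": TCP position; "ee_rot": TCP orientation; "wrist_force": force on the tool from outside, world axes, zero at the start; "ft_torque": the same for the moment, N m; "width": finger opening in m.
Only numpy, scipy, OpenCV 4.12 (cv2) and the standard library are available. Lean on these libraries where they do the work, as an engineer would, in place of code of your own. Each camera call takes 0.05 s, during which the arm holds its last target.

### The job

Push the pitch box with the silver panel along the board into the empty lane it stands before, until its far end is fully home against the rubber stop, then draw back clear of everything. The pitch on its black sides is tacky and fouls metal, so on the way neither the box nor your fingers may touch either guide rail of that lane. Only push it, never lift or tip it; do not touch the silver, and leave the copper-panelled box, the loose punch, the hammer and the tray of punches where they are.

Things in the scene. Friction and masses are not known exactly. Their poses are not given: they have to be found in the camera images.
- pitch_box: loose pitch box, 120 mm long (its x), 100 wide (y), 45 high, solid, 0.5 to 0.9 kg; bare wooden ends (-x and +x faces), black pitch on the long sides and top. Origin: centre of its underside; z up. Slides with ordinary dry friction. It starts on the board before the empty lane, x roughly down the lane, somewhat off-centre and askew; it may be nudged with the fingers on its ends and sides
- pitch_box_panel: the chased silver panel on top of the pitch box, 88 x 68 mm, rising to 51 mm above the box's underside; moves with the box, same origin and axes as the box
- lane: the empty lane, with its end stop. Origin: on the floor of the lane (the top of the board), in the middle of its mouth; x runs down the lane towards the stop, y to the left, z up. Clear width between the rails 116 mm (y from -58 to +58 mm), so 8 mm each side of a centred box. Rubber face of the stop at x = 170 mm, 30 mm high: a box fully home has its origin at x = 110 mm. The board goes on level for at least 180 mm in front of the mouth (x < 0)
- lane_left_rail: left guide rail of the empty lane, aluminium angle: upright leg 3 mm thick and 34 mm high from x = 0 to 196 mm in the lane's frame, inner face at y = +58 mm, with a screwed-down foot 3 mm thick outside it reaching to y = +78 mm. Origin and axes as the lane's
- lane_right_rail: right guide rail, the mirror image: inner face at y = -58 mm. Origin and axes as the lane's
- board: fixed plywood board under both lanes, 400 x 360 x 12 mm, its top 12 mm above the bench. Origin: centre of its underside. The two identical lanes are side by side on it, 170 mm from centre to centre; which is empty, left or right, varies
- parked_box: bystander: same box with a copper panel, standing fully home in the other lane. Origin: centre of its underside
- punch: bystander: loose steel punch, about 100 mm long, 8 mm square, lying on the board in front of the other lane. Origin: underside, near its middle; its x is its length
- hammer: bystander: chasing hammer lying on the bench beside the board, 235 mm long (its x), 68 mm over the head, 32 mm high. Origin: underside, near its middle
- punch_tray: bystander: wooden tray full of punches on the bench on the other side of the board, 220 x 150 x 50 mm. Origin: centre of its underside
Things that resemble listed ones, but are neither listed nor needed, are in the scene too. What is shaped like the pitch_box but pink or turquoise is not meant.

How it is judged:
By the outcome, as a careful person would: the job done as asked, in the order asked, and still so for the second after the job is handed in, with the robot touching nothing.
It also fails if it takes over 72 s, if anything falls off the work surface, if the arm or the gripper's body presses on something with over 40 N, if the wrist force passes 120 N, or if a joint passes its speed limit or range.

## Working session

There is one attempt and no reset: what is moved stays moved. The work goes in short steps, Python scripts to look and compute and a tool call to move; the robot and the scene stay as the last step left them, time stands still between calls to the robot, and variables do not carry over. Pictures are saved under pics/ and viewed, and the job is handed in when it is done.

Besides the shell and the picture viewer there is one more tool, called after ">>>" as name(argument=value, ...) on one line, values as JSON. play_rows: Moves the arm, as the interface text tells. Its arguments: {"type":"object","properties":{"rows":{"type":"array","items":{"type":"number"}},"gripper":{"type":"number"},"squeeze":{"type":"number"}},"required":["rows"]}

```bash
ls; mkdir -p pics
python3 - <<'E'
from workcell import get_state, imaging, workorder
import cv2, numpy as np
s=get_state(); print(s)
for n in ["scene","side","wrist"]:
    p,d=imaging.capture(n); cv2.imwrite(f"pics/{n}0.png",p[:,:,::-1]); np.savez(f"pics/{n}0.npz",p=p,d=d)
    print(n,imaging.camera_model(n), (d>0).mean())
E
```

```text
pics
{'time_s': 0.0, 'q': array([-71.9012306 ,  26.89705052,  -2.78466823,  87.87306459,
         1.3806024 ,  65.37330762,  -4.71842276]), 'joint_velocities': array([ 0.00053538, -0.03644909, -0.03636502,  0.10096184,  0.12273168,
       -0.03119429,  0.04967975]), 'joint_efforts': array([-7.39043644e-04, -5.10302031e+01, -4.68969159e-02, -2.37717891e+01,
        1.06581155e-02,  7.39044277e-03, -3.04389740e-07]), 'tcp_pos': array([0.22793666, 0.63474486, 0.2302693 ]), 'ee_rot': array([-1.79890181e+02,  3.58747880e-03,  1.60244441e+02]), 'wrist_force': array([-0.01382437, -0.07363361,  0.36524715]), 'ft_torque': array([-0.02250896, -0.03937517, -0.02214948]), 'width': 0.08531940976423234}
scene {'fx': 385.1230110066573, 'fy': 385.1230110066573, 'cx': 283.73594809523803, 'cy': 208.40636605815297, 'distortion': array([-0.10953913,  0.        ,  0.        ,  0.        ,  0.        ]), 'xyz': array([0.93706369, 0.50241733, 0.80477907]), 'orientation': array([ 43.06007751,   0.29652151, 136.08429573])} 0.9960714285714286
side {'fx': 512.6978127263495, 'fy': 512.6978127263495, 'cx': 282.02725524269124, 'cy': 214.14660576744734, 'distortion': array([-0.10786146,  0.        ,  0.        ,  0.        ,  0.        ]), 'xyz': array([-0.04930957, -0.76696614,  0.9108415 ]), 'orientation': array([ 46.86587507,  -0.71422961, -32.44108855])} 0.9960756802721088
wrist {'fx': 349.36699063723756, 'fy': 349.36699063723756, 'cx': 277.5444806487931, 'cy': 215.23996572520505, 'distortion': array([-0.02731612,  0.        ,  0.        ,  0.        ,  0.        ]), 'hand_eye': array([[ 4.48494031e-04,  9.55737843e-01,  2.94219263e-01,
         7.52638177e-02],
       [ 9.99999733e-01, -5.98245542e-04,  4.18980020e-04,
        -6.15546015e-04],
       [ 5.76450423e-04,  2.94218997e-01, -9.55737856e-01,
        -1.42693771e-01],
       [ 0.00000000e+00,  0.00000000e+00,  0.00000000e+00,
         1.00000000e+00]])} 0.996203231292517
```

View pics/scene0.png

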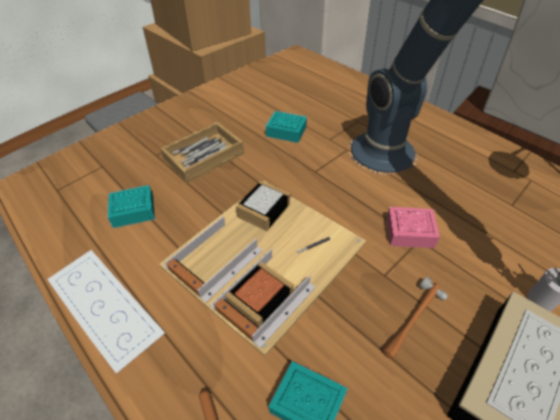

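View pics/side0.png

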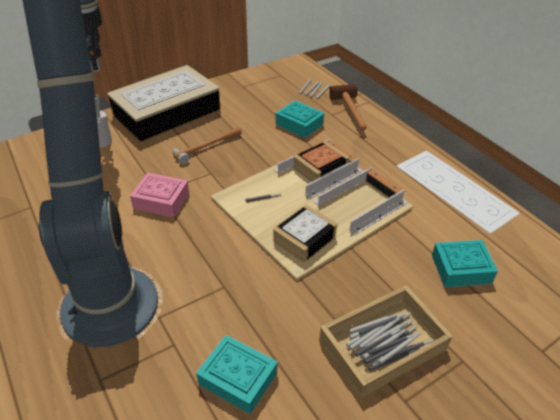

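View pics/wrist0.png

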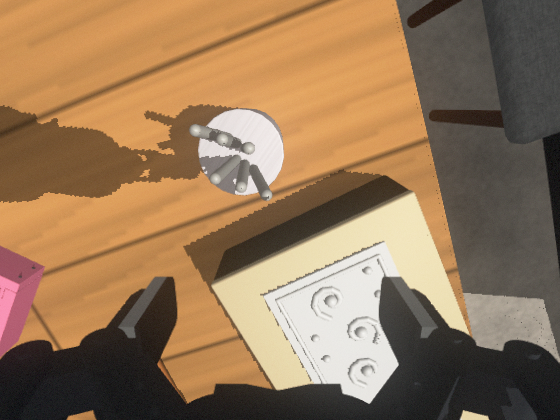

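The target is the silver-panelled box on the board: scene (264,203), side (305,232). Things it could be mistaken for:
- copper box: scene (255,290), side (320,160)
- big silver-panelled block off the board: side (165,100)
- pink block: side (160,195)
- turquoise blocks: side (300,118), (465,262), (237,372)

Next I'll take a close crop and measure.

```bash
cat > h.py <<'E'
import numpy as np, cv2
from scipy.spatial.transform import Rotation as R
from workcell import get_state, imaging, workorder
def cam(n,s=None):
    m=imaging.camera_model(n); K=np.array([[m['fx'],0,m['cx']],[0,m['fy'],m['cy']],[0,0,1]])
    T=np.eye(4)
    if 'hand_eye' in m:
        A=np.eye(4); A[:3,:3]=R.from_euler('xyz',s['ee_rot'],degrees=True).as_matrix(); A[:3,3]=s['tcp_pos']; T=A@m['hand_eye']
    else:
        T[:3,:3]=R.from_euler('xyz',m['orientation'],degrees=True).as_matrix(); T[:3,3]=m['xyz']
    return K,np.array(m['distortion']),T
def cloud(n,d,s=None):
    K,D,T=cam(n,s); h,w=d.shape
    v,u=np.mgrid[:h,:w]; uv=np.stack([u,v],-1).reshape(-1,1,2).astype(float)
    n_=cv2.undistortPoints(uv,K,D).reshape(h,w,2)
    P=np.stack([n_[...,0]*d,-n_[...,1]*d,-d],-1)
    return P@T[:3,:3].T+T[:3,3]
def proj(n,X,s=None):
    K,D,T=cam(n,s); Y=(np.asarray(X,float)-T[:3,3])@T[:3,:3]
    Y=Y*[1,-1,-1]
    return cv2.projectPoints(Y.reshape(-1,1,3),np.zeros(3),np.zeros(3),K,D)[0].reshape(-1,2)
E
python3 - <<'E'
from h import *
for n,c in [("scene",(150,170,380,360)),("side",(200,130,420,280))]:
    f=np.load(f"pics/{n}0.npz"); C=cloud(n,f['d']); np.save(f"pics/{n}0C.npy",C)
    x0,y0,x1,y1=c
    cv2.imwrite(f"pics/{n}0crop.png",cv2.resize(f['p'][y0:y1,x0:x1,::-1],None,fx=3.4,fy=3.1 if n=='scene' else 3.4,interpolation=2))
    # topdown height raster of board area
for n,pts in [("scene",[(264,203),(255,290),(313,244),(300,215),(185,275),(233,318),(365,240),(165,264),(265,348)]),("side",[(305,228),(320,160),(262,198),(300,195),(383,180),(215,200),(300,268),(408,207)])]:
    C=np.load(f"pics/{n}0C.npy")
    for u,v in pts: print(n,u,v,C[v,u].round(4))
E
```

```text
scene 264 203 [ 0.4814 -0.0527  0.0601]
scene 255 290 [0.6753 0.1332 0.0613]
scene 313 244 [0.4637 0.1135 0.0191]
scene 300 215 [0.4114 0.0156 0.0124]
scene 185 275 [ 0.7617 -0.0212  0.0421]
scene 233 318 [0.7496 0.1444 0.0443]
scene 365 240 [0.3512 0.1962 0.0111]
scene 165 264 [ 0.7746 -0.0994  0.0187]
scene 265 348 [0.7366 0.2307 0.0107]
side 305 228 [ 0.4663 -0.0765  0.0617]
side 320 160 [0.6507 0.1206 0.0619]
side 262 198 [0.4597 0.1115 0.0181]
side 300 195 [0.554  0.0721 0.0147]
side 383 180 [ 0.7576 -0.0224  0.0455]
side 215 200 [0.3535 0.176  0.0118]
side 300 268 [ 0.4127 -0.1384  0.0117]
side 408 207 [ 0.7689 -0.1166  0.0153]
```

View pics/scene0crop.png

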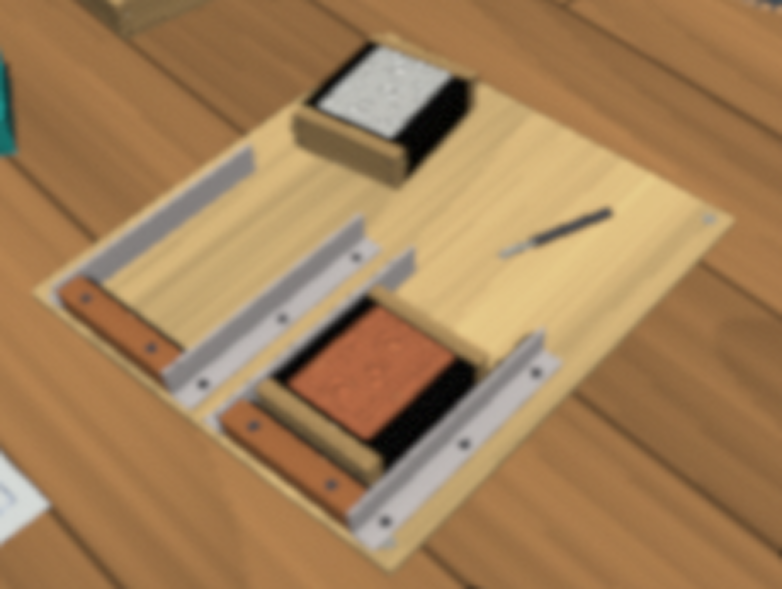

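View pics/side0crop.png

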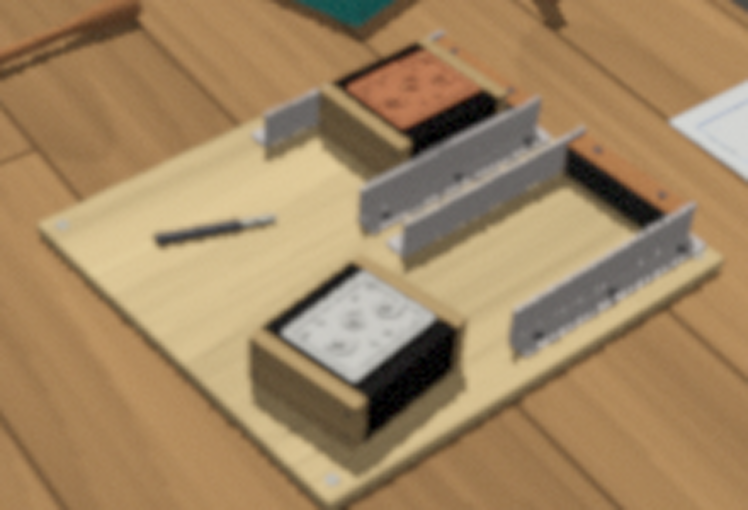

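The crop confirms the choice: a black-sided box with wooden ends and a silver panel, standing before the empty lane, which is the right-hand one. Now for its pose and the lane's.

Run:
```python
from h import *
im=np.zeros((500,500,3),np.uint8)
for k,n in enumerate(["scene","side"]):
    C=np.load(f"pics/{n}0C.npy").reshape(-1,3)
    z=C[:,2]
    # bench/board planes
    m=(abs(C[:,0]-.5)<.1)&(C[:,1]<.03)&(C[:,1]>-0.02)&(z<.02); print(n,'board z',np.median(z[m]),z[m].std())
    b=(C[:,0]>.36)&(C[:,0]<.58)&(C[:,1]<.03)&(C[:,1]>-.17)&(z>.052)&(z<.075)
    P=C[b]; r=cv2.minAreaRect((P[:,:2]*1000).astype(np.float32)); print('box top',len(P),r,np.median(P[:,2]))
    b2=b&(z>.0); 
    for zz,col in [((.03,.052),(0,255,0)),((.052,.075),(0,0,255)),((.013,.03),(90,90,90))]:
        Q=C[(z>zz[0])&(z<zz[1])&(C[:,0]>.33)&(C[:,0]<.83)&(abs(C[:,1]-.05)<.25)]
        px=((.83-Q[:,0])*1000).astype(int),((.30-Q[:,1])*1000).astype(int)
        im2=im
        im[px[0]%500,px[1]%500]=col if k==0 else tuple(int(c*.6) for c in col)
cv2.imwrite('pics/top0.png',im)
```

```text
scene board z 0.012192227963919389 0.0018469182188019775
box top 1194 ((472.2304992675781, -68.3995361328125), (123.8209228515625, 102.04898071289062), 14.186301231384277) 0.05833767986488342
side board z 0.01297703348377488 0.0020739582964058477
box top 1550 ((473.05078125, -68.6077880859375), (124.01785278320312, 105.14775848388672), 13.777323722839355) 0.05914794334416984
```

View pics/top0.png

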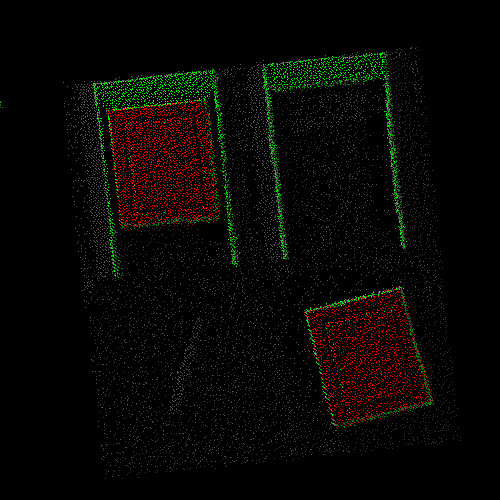

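```bash
cat > lane.py <<'E'
from h import *
from scipy.optimize import least_squares
Cs=[np.load(f"pics/{n}0C.npy").reshape(-1,3) for n in ["scene","side"]]
def fit(Cs,verbose=True):
    out=[]
    th=np.radians(5.7); o=np.array([.583,-.048])
    for it in range(4):
        c,s=np.cos(th),np.sin(th); 
        L=[(np.stack([(C[:,0]-o[0])*c+(C[:,1]-o[1])*s, -(C[:,0]-o[0])*s+(C[:,1]-o[1])*c, C[:,2]],1)) for C in Cs]
        L=np.vstack(L)
        top=(L[:,2]>.038)&(L[:,2]<.05)&(L[:,0]>5)if 0 else (L[:,2]>.040)&(L[:,2]<.049)&(L[:,0]>.01)&(L[:,0]<.16)
        a=L[top&(abs(L[:,1]-.0595)<.007)]; b=L[top&(abs(L[:,1]+.0595)<.007)]
        pa=np.polyfit(a[:,0],a[:,1],1); pb=np.polyfit(b[:,0],b[:,1],1)
        sl=(pa[0]+pb[0])/2; off=(pa[1]+pb[1])/2
        o=o+off*np.array([-s,c]); th+=np.arctan(sl)
    # mouth and stop
    rail=L[(abs(abs(L[:,1])-.0595)<.005)&(L[:,2]>.03)&(L[:,2]<.05)]
    m=np.percentile(rail[rail[:,0]>-.03][:,0],[0.5,1,2,50,99]); 
    st=L[(abs(L[:,1])<.05)&(L[:,2]>.036)&(L[:,2]<.046)&(L[:,0]>.14)]
    print(np.degrees(th),o,pa,pb,len(a),len(b),'mouth',m,'stop',np.percentile(st[:,0],[1,5,50,99]))
    return th,o
if __name__=="__main__":
    for S in (Cs[:1],Cs[1:],Cs): fit(S)
E
python3 lane.py
```

```text
6.123088620043925 [ 0.58251372 -0.04314411] [0.00618776 0.05862018] [-0.00618775 -0.05862018] 137 127 mouth [-0.00502709 -0.00353398 -0.00188633  0.09936569  0.18874228] stop [0.16318876 0.16463514 0.1777205  0.19011782]
5.970320684613759 [ 0.58261143 -0.04411784] [0.00087156 0.05963621] [-0.00087156 -0.05963621] 108 111 mouth [-0.0060759  -0.0047814  -0.00353137  0.08865481  0.18715812] stop [0.16128115 0.16249967 0.17267141 0.19138721]
6.132103751640651 [ 0.58256901 -0.04369781] [0.00317337 0.05916024] [-0.0031733  -0.05916025] 245 238 mouth [-0.0056311  -0.0045316  -0.00225014  0.09266982  0.18870862] stop [0.1618399  0.16351392 0.1763177  0.19027594]
```

```bash
cat > plan.py <<'E'
from h import *
def Rm(e): return R.from_euler('xyz',e,degrees=True)
def rows(poses,p0=None,r0=None):
    """poses: list of (xyz, rpy). Prints rows 10 per call"""
    s=get_state(); p=np.array(s['tcp_pos'] if p0 is None else p0); r=Rm(s['ee_rot'] if r0 is None else r0)
    out=[]
    for P,e in poses:
        t=Rm(e); sh=r.inv().apply(np.array(P)-p)/.5; tu=(r.inv()*t).as_rotvec(degrees=True)/90
        n=np.r_[sh,tu].round(3); out.append(n)
        p=p+r.apply(n[:3]*.5); r=r*R.from_rotvec(n[3:]*90,degrees=True)
    for i in range(0,len(out),10):
        print(', '.join('%g'%v for o in out[i:i+10] for v in o)); print('--')
    a=np.array(out); print('max shift mm',np.linalg.norm(a[:,:3],axis=1).max()*500,'turn',np.linalg.norm(a[:,3:],axis=1).max()*90, 'end',p,r.as_euler('xyz',degrees=True))
def lin(p1,e1,n,p0=None,e0=None):
    s=get_state(); p0=np.array(s['tcp_pos'] if p0 is None else p0); r0=Rm(s['ee_rot'] if e0 is None else e0)
    d=(r0.inv()*Rm(e1)).as_rotvec()
    return [(p0+(np.array(p1)-p0)*k/n,(r0*R.from_rotvec(d*k/n)).as_euler('xyz',degrees=True)) for k in range(1,n+1)]
E
python3 - <<'E'
from plan import *
n=30
P=[]
for k in range(1,n+1):
    t=k/n; az=np.radians(70.25+(-9-70.25)*t); r=.6745+(.47-.6745)*t
    P.append(((r*np.cos(az),r*np.sin(az),.230+.02*t),(180,0,160.244+(6-160.244)*t)))
rows(P)
E
```

```text
-0.061, -0.015, -0, -0.001, 0, 0.057, -0.062, -0.013, -0.002, 0, 0, 0.057, -0.061, -0.009, -0.001, 0, 0, 0.057, -0.061, -0.007, -0.001, 0, 0, 0.058, -0.061, -0.005, -0.002, 0, 0, 0.057, -0.06, -0.002, -0.001, 0, 0, 0.057, -0.06, 0.001, -0.001, 0, 0, 0.057, -0.059, 0.003, -0.002, 0, 0, 0.057, -0.058, 0.005, -0.001, 0, 0, 0.057, -0.058, 0.008, -0.001, 0, 0, 0.057
--
-0.056, 0.01, -0.002, 0, -0, 0.057, -0.056, 0.012, -0.001, 0, -0, 0.058, -0.054, 0.014, -0.001, 0, -0, 0.057, -0.053, 0.016, -0.002, 0, -0, 0.057, -0.052, 0.018, -0.001, 0, -0, 0.057, -0.05, 0.02, -0.001, 0, -0, 0.057, -0.049, 0.022, -0.002, 0, -0, 0.057, -0.047, 0.023, -0.001, 0, -0, 0.057, -0.046, 0.025, -0.001, 0, -0, 0.057, -0.045, 0.027, -0.002, 0, -0, 0.058
--
-0.043, 0.028, -0.001, 0, -0, 0.057, -0.041, 0.029, -0.001, 0, -0, 0.057, -0.039, 0.031, -0.002, 0, -0, 0.057, -0.038, 0.032, -0.001, 0, -0, 0.057, -0.036, 0.032, -0.001, 0, -0, 0.057, -0.034, 0.034, -0.002, 0, -0, 0.057, -0.033, 0.035, -0.001, 0, -0, 0.057, -0.03, 0.036, -0.001, -0, -0, 0.058, -0.029, 0.036, -0.002, -0, -0, 0.057, -0.027, 0.037, -0.001, -0, -0, 0.057
--
max shift mm 31.689903754981646 turn 5.220000000000001 end [ 0.46421889 -0.07359633  0.25002392] [-1.79997932e+02 -8.95228836e-03  5.98793535e+00]
```

>>> play_rows(rows=[-0.061, -0.015, 0, 0, 0, 0.057, -0.062, -0.013, -0.002, 0, 0, 0.057, -0.061, -0.009, -0.001, 0, 0, 0.057, -0.061, -0.007, -0.001, 0, 0, 0.058, -0.061, -0.005, -0.002, 0, 0, 0.057, -0.06, -0.002, -0.001, 0, 0, 0.057, -0.06, 0.001, -0.001, 0, 0, 0.057, -0.059, 0.003, -0.002, 0, 0, 0.057, -0.058, 0.005, -0.001, 0, 0, 0.057, -0.058, 0.008, -0.001, 0, 0, 0.057], gripper=1, squeeze=20)

```text
time_s: 0.98
tcp_pos: [0.4341, 0.4149, 0.2307]
ee_rot: [-179.4, 0.0, 107.4]
wrist_force: [1.0, 0.3, -0.1]
width: -0.0003
```

>>> play_rows(rows=[-0.056, 0.01, -0.002, 0, 0, 0.057, -0.056, 0.012, -0.001, 0, 0, 0.058, -0.054, 0.014, -0.001, 0, 0, 0.057, -0.053, 0.016, -0.002, 0, 0, 0.057, -0.052, 0.018, -0.001, 0, 0, 0.057, -0.05, 0.02, -0.001, 0, 0, 0.057, -0.049, 0.022, -0.002, 0, 0, 0.057, -0.047, 0.023, -0.001, 0, 0, 0.057, -0.046, 0.025, -0.001, 0, 0, 0.057, -0.045, 0.027, -0.002, 0, 0, 0.058])

```text
time_s: 1.82
tcp_pos: [0.5014, 0.1376, 0.2363]
ee_rot: [-179.7, 0.6, 53.1]
wrist_force: [-0.6, -1.5, 0.3]
width: -0.0002
```

Run:
```python
from plan import *
s=get_state(); print(s['q'],s['tcp_pos'],s['ee_rot'])
rows(lin((.465,-.08,.25),(180,0,6),10))
```

```text
[-44.75888087  13.05372706  29.42309352 109.30510472  -7.19346181
  60.17286025 -49.20949448] [0.50144206 0.1376116  0.23629487] [-179.68679005    0.63509023   53.09657976]
-0.039, 0.02, -0.002, -0, 0.001, 0.052, -0.038, 0.024, -0.003, -0, 0.001, 0.053, -0.035, 0.026, -0.002, -0, 0, 0.052, -0.033, 0.029, -0.003, -0, 0.001, 0.052, -0.031, 0.032, -0.003, -0, 0.001, 0.053, -0.027, 0.034, -0.002, -0, 0.001, 0.052, -0.025, 0.037, -0.003, -0, 0.001, 0.052, -0.022, 0.038, -0.003, -0, 0.001, 0.053, -0.019, 0.04, -0.002, -0, 0, 0.052, -0.015, 0.042, -0.003, -0, 0.001, 0.052
--
max shift mm 22.522211259110417 turn 4.770848981051485 end [ 0.46493336 -0.08016381  0.24997845] [-1.79965502e+02  2.24555446e-02  6.02401567e+00]
```

>>> play_rows(rows=[-0.039, 0.02, -0.002, 0, 0.001, 0.052, -0.038, 0.024, -0.003, 0, 0.001, 0.053, -0.035, 0.026, -0.002, 0, 0, 0.052, -0.033, 0.029, -0.003, 0, 0.001, 0.052, -0.031, 0.032, -0.003, 0, 0.001, 0.053, -0.027, 0.034, -0.002, 0, 0.001, 0.052, -0.025, 0.037, -0.003, 0, 0.001, 0.052, -0.022, 0.038, -0.003, 0, 0.001, 0.053, -0.019, 0.04, -0.002, 0, 0, 0.052, -0.015, 0.042, -0.003, 0, 0.001, 0.052])

```text
time_s: 2.65
tcp_pos: [0.4555, -0.0918, 0.2493]
ee_rot: [-179.9, 0.1, 3.4]
wrist_force: [0.7, -0.0, 0.1]
width: 0.0001
```

```bash
cat > look.py <<'E'
from plan import *
import sys
def shot(tag,n="wrist"):
    s=get_state(); p,d=imaging.capture(n); np.savez(f"pics/{n}_{tag}.npz",p=p,d=d); cv2.imwrite(f"pics/{n}_{tag}.png",p[:,:,::-1])
    return s,p,d,cloud(n,d,s)
E
python3 - <<'E'
from look import *
s,p,d,C=shot("a"); print(s['q'],s['tcp_pos'],s['ee_rot'],s['time_s'])
np.save('pics/wa.npy',C)
E
```

```text
[-34.46164576   6.34612709  44.86881407 115.73049076  -5.21926089
  60.01049564 -73.71454354] [ 0.45553544 -0.09184381  0.2493376 ] [-1.79920818e+02  1.29143997e-01  3.42889367e+00] 2.65
```

View pics/wrist_a.png

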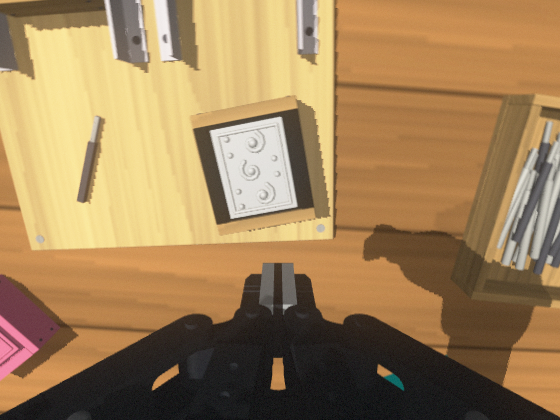

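The box's silver panel is at (252,167), with its wooden ends at (245,110) and (268,220). The rail ends at the mouth are at (165,50) and (308,45), and the shut fingers are at (278,285).

```bash
cat > meas.py <<'E'
from look import *
LANE=dict(o=np.array([.577,-.0443]),th=6.1)
def tolane(p):
    t=np.radians(LANE['th']); d=np.asarray(p)[...,:2]-LANE['o']; return np.stack([d[...,0]*np.cos(t)+d[...,1]*np.sin(t),-d[...,0]*np.sin(t)+d[...,1]*np.cos(t)],-1)
def toworld(p):
    t=np.radians(LANE['th']); p=np.asarray(p); return LANE['o']+np.stack([p[...,0]*np.cos(t)-p[...,1]*np.sin(t),p[...,0]*np.sin(t)+p[...,1]*np.cos(t)],-1)
from scipy.optimize import minimize
def box(C,near=(.472,-.068),rad=.11,zr=(.052,.07)):
    P=C.reshape(-1,3); m=(np.hypot(P[:,0]-near[0],P[:,1]-near[1])<rad)&(P[:,2]>zr[0])&(P[:,2]<zr[1]); Q=P[m]
    # fit: percentiles-edge rect with scan over yaw using fixed size
    best=None
    r=cv2.minAreaRect((Q[:,:2]*1000).astype(np.float32))
    for a in np.arange(-12,30,.25):
        t=np.radians(a); u=Q[:,0]*np.cos(t)+Q[:,1]*np.sin(t); v=-Q[:,0]*np.sin(t)+Q[:,1]*np.cos(t)
        pu=np.percentile(u,[.5,99.5]); pv=np.percentile(v,[.5,99.5]); A=(pu[1]-pu[0])*(pv[1]-pv[0])
        if best is None or A<best[0]:
            cu,cv_=pu.mean(),pv.mean(); best=(A,a,np.array([cu*np.cos(t)-cv_*np.sin(t),cu*np.sin(t)+cv_*np.cos(t)]),pu[1]-pu[0],pv[1]-pv[0])
    print('n',len(Q),'z',np.median(Q[:,2]).round(4),'rect',r,'\n fit yaw',best[1],'c',best[2].round(4),'size',np.round(best[3:],4),'lane',tolane(best[2]).round(4),'relyaw',round(best[1]-LANE['th'],2))
    return best[2],best[1]
E
python3 - <<'E'
from meas import *
C=np.load('pics/wa.npy'); box(C)
P=C.reshape(-1,3); m=(P[:,2]<.03)&(abs(P[:,0]-.5)<.05)&(P[:,1]>0)&(P[:,1]<.03); print('board z',np.median(P[m][:,2]))
for n in ("scene","side"): box(np.load(f"pics/{n}0C.npy"))
L=tolane(P)
for sgn in (1,-1):
    m=(abs(L[:,1]-sgn*.0595)<.008)&(P[:,2]>.035)&(P[:,2]<.055)&(L[:,0]>-.02)
    q=L[m]; print(sgn,len(q),np.percentile(q[:,0],[1,50,99]).round(4),np.percentile(q[:,1],[2,50,98]).round(4),np.percentile(P[m][:,2],[5,50,95]), np.polyfit(q[:,0],q[:,1],1))
E
```

```text
n 12756 z 0.0588 rect ((471.7755126953125, -68.35794830322266), (120.50495910644531, 100.33460235595703), 14.245891571044922) 
 fit yaw 13.75 c [ 0.4721 -0.0684] size [0.1187 0.0991] lane [-0.1068 -0.0128] relyaw 7.65
board z 0.01208225890348405
n 1194 z 0.0583 rect ((472.2304992675781, -68.3995361328125), (123.8209228515625, 102.04898071289062), 14.186301231384277) 
 fit yaw 15.0 c [ 0.4733 -0.0676] size [0.1194 0.1   ] lane [-0.1056 -0.0121] relyaw 8.9
n 1550 z 0.0591 rect ((473.05078125, -68.6077880859375), (124.01785278320312, 105.14775848388672), 13.777323722839355) 
 fit yaw 15.5 c [ 0.4722 -0.0691] size [0.1194 0.1005] lane [-0.1068 -0.0135] relyaw 9.4
1 370 [-0.0006  0.0222  0.0455] [0.0567 0.0577 0.0604] [0.03587548 0.04493635 0.04700852] [-0.00450174  0.05819639]
-1 208 [-0.001   0.0192  0.0388] [-0.0618 -0.06   -0.0588] [0.03773625 0.0457004  0.04720196] [-0.00369741 -0.0599646 ]
```

```bash
cat > kin.py <<'E'
from plan import *
from scipy.optimize import least_squares
data=[([-71.9012306,26.89705052,-2.78466823,87.87306459,1.3806024,65.37330762,-4.71842276],[.22793666,.63474486,.2302693],[-179.8902,.0036,160.2444]),
([-44.75888087,13.05372706,29.42309352,109.30510472,-7.19346181,60.17286025,-49.20949448],[.50144206,.1376116,.23629487],[-179.68679,.63509,53.09658]),
([-34.46164576,6.34612709,44.86881407,115.73049076,-5.21926089,60.01049564,-73.71454354],[.45553544,-.09184381,.2493376],[-179.920818,.129144,3.428894])]
def fk(q,p,sg):
    h,a,b,c,e1,e2,q1o=p
    q=np.radians(q)*sg
    Z=lambda t:R.from_euler('z',t); Y=lambda t:R.from_euler('y',t)
    A=Z(q[0]+q1o)*Y(q[1]); x=np.array([0,0,h])+A.apply([0,0,a]); A=A*Z(q[2]); x=x+A.apply([e1,0,0]); A=A*Y(q[3]); x=x+A.apply([e2,0,b]); A=A*Z(q[4])*Y(q[5]); x=x+A.apply([0,0,c])
    return x,A*Z(q[6])
if __name__=="__main__":
  import itertools
  for s1,s3,s5,s7 in itertools.product([1,-1],repeat=4):
    sg=np.array([s1,1,s3,1,s5,1,s7])
    def f(p): 
        o=[]
        for q,x,e in data:
            X,A=fk(q,p,sg); o+=list(X-x); o+=list((A.apply([0,0,1])-Rm(e).apply([0,0,1]))*.3)
        return o
    r=least_squares(f,[.35,.42,.4,.25,0,0,0],bounds=([.1,.2,.2,.1,-.12,-.12,-.1],[.6,.7,.7,.5,.12,.12,.1]))
    print(sg,r.cost**.5,r.x.round(4))
E
python3 kin.py | sort -k 8 -t']' | awk '1' | head -20
```

```text
[ 1  1  1  1  1  1 -1] 0.7061646179215475 [ 0.1122  0.2     0.2     0.1    -0.12   -0.1165  0.1   ]
[ 1  1  1  1 -1  1  1] 0.7085924248452741 [ 0.1079  0.2     0.2     0.1    -0.12   -0.12    0.1   ]
[ 1  1  1  1 -1  1 -1] 0.7085924248452687 [ 0.1079  0.2     0.2     0.1    -0.12   -0.12    0.1   ]
[ 1  1 -1  1  1  1  1] 0.7394131539390774 [ 0.3178  0.2     0.2     0.1    -0.12    0.12    0.1   ]
[ 1  1 -1  1  1  1 -1] 0.7394131539390773 [ 0.3178  0.2     0.2     0.1    -0.12    0.12    0.1   ]
[ 1  1 -1  1 -1  1  1] 0.7265473220587738 [ 0.3191  0.2     0.2     0.1    -0.12    0.12    0.1   ]
[ 1  1 -1  1 -1  1 -1] 0.7265473220587738 [ 0.3191  0.2     0.2     0.1    -0.12    0.12    0.1   ]
[-1  1  1  1  1  1  1] 0.41928048120618744 [ 0.1     0.7     0.2732  0.5    -0.12   -0.1038 -0.1   ]
[-1  1  1  1  1  1 -1] 0.41928048120618744 [ 0.1     0.7     0.2732  0.5    -0.12   -0.1038 -0.1   ]
[-1  1  1  1 -1  1  1] 0.4779116584878127 [ 0.1    0.598  0.437  0.1   -0.12   0.12  -0.1  ]
[-1  1  1  1 -1  1 -1] 0.4779116584878127 [ 0.1    0.598  0.437  0.1   -0.12   0.12  -0.1  ]
[-1  1 -1  1  1  1  1] 0.05991978371034295 [ 0.1     0.5076  0.4802  0.1     0.0167  0.0148 -0.0468]
[-1  1 -1  1  1  1 -1] 0.0599197837103428 [ 0.1     0.5076  0.4802  0.1     0.0167  0.0148 -0.0468]
[-1  1 -1  1 -1  1  1] 0.00113736286178614 [ 0.3242  0.511   0.4729  0.3397  0.0182  0.0039 -0.0643]
[-1  1 -1  1 -1  1 -1] 0.0011373628618036005 [ 0.3242  0.511   0.4729  0.3397  0.0182  0.0039 -0.0643]
[1 1 1 1 1 1 1] 0.7061646179215476 [ 0.1122  0.2     0.2     0.1    -0.12   -0.1165  0.1   ]
```

```bash
cat > ik.py <<'E'
from kin import *
sg=np.array([-1,1,-1,1,-1,1,-1]); p=[.3242,.511,.4729,.3397,.0182,.0039,-.0643]
lo=np.array([-148.3,-19.14,-79.39,5.75,-59.74,12.07,-152.46]);hi=np.array([148.3,114.17,73.82,140.21,239.74,113.84,152.46])
def solve(x,zdir,q0):
    def f(q):
        X,A=fk(np.r_[q,0],p,sg); return np.r_[(X-x)*10,(A.apply([0,0,1])-zdir)*3,(q-q0)*1e-5]
    r=least_squares(f,np.clip(q0,lo[:6]+.1,hi[:6]-.1),bounds=(lo[:6],hi[:6]),x_scale=10)
    X,A=fk(np.r_[r.x,0],p,sg)
    return r.x,np.linalg.norm(X-x)*1000,np.degrees(np.linalg.norm(A.apply([0,0,1])-zdir))
if __name__=="__main__":
    seeds=[np.array([-34,6,45,116,-5,60]),np.array([11,0,0,130,0,50]),np.array([50,0,-40,130,0,50])]
    for rr in (.44,.42,.41,.40,.39):
        for tilt in (-15,0,15,25):
            az=np.radians(-11.5); u=np.array([np.cos(az),np.sin(az),0])
            x=u*rr+[0,0,.027]; z=np.array([0,0,-1])*np.cos(np.radians(tilt))+u*np.sin(np.radians(tilt))
            best=min((solve(x,z,s) for s in seeds),key=lambda t:t[1]+t[2]*3)
            print(rr,'tilt(out+)',tilt,'err',round(best[1],1),round(best[2],1),best[0].round(0))
E
python3 ik.py
```

```text
0.44 tilt(out+) -15 err 0.0 0.0 [  9.  31.  -1. 117.   1.  48.]
0.44 tilt(out+) 0 err 0.0 0.0 [  9.  24.  -1. 128.   1.  28.]
0.44 tilt(out+) 15 err 0.0 0.0 [ 35.  22. -30. 140.  64.  12.]
0.44 tilt(out+) 25 err 24.4 5.1 [ 40.  25. -36. 140.  95.  14.]
0.42 tilt(out+) -15 err 0.0 0.0 [  9.  29.  -1. 119.   1.  46.]
0.42 tilt(out+) 0 err 0.0 0.0 [  9.  22.  -1. 131.   1.  27.]
0.42 tilt(out+) 15 err 7.0 1.5 [-18.  21.  28. 140. -54.  12.]
0.42 tilt(out+) 25 err 27.6 8.6 [-21.  20.  32. 140. -60.  12.]
0.41 tilt(out+) -15 err 0.0 0.0 [  9.  29.  -1. 121.   1.  46.]
0.41 tilt(out+) 0 err 0.0 0.0 [  9.  22.  -1. 132.   1.  26.]
0.41 tilt(out+) 15 err 11.4 2.5 [-15.  20.  25. 140. -46.  12.]
0.41 tilt(out+) 25 err 32.7 9.1 [-21.  20.  32. 140. -60.  12.]
0.4 tilt(out+) -15 err 0.0 0.0 [  9.  28.  -1. 122.   1.  45.]
0.4 tilt(out+) 0 err 0.0 0.0 [  9.  21.  -1. 134.   1.  26.]
0.4 tilt(out+) 15 err 15.8 3.4 [-12.  20.  22. 140. -37.  12.]
0.4 tilt(out+) 25 err 38.8 9.5 [-20.  21.  31. 140. -60.  12.]
0.39 tilt(out+) -15 err 0.0 0.0 [  9.  27.  -1. 123.   1.  44.]
0.39 tilt(out+) 0 err 0.0 0.0 [  9.  20.  -1. 135.   1.  25.]
0.39 tilt(out+) 15 err 20.1 4.3 [-15.  20.  25. 140. -37.  14.]
0.39 tilt(out+) 25 err 45.6 10.0 [-20.  21.  30. 140. -60.  12.]
```

```bash
sed -i 's/\.577,-\.0443/.577,-.0450/' meas.py
python3 - <<'E'
from meas import *
C=np.load('pics/wa.npy').reshape(-1,3); m=(C[:,2]>.04)&(C[:,1]<-.15)&(C[:,0]>.35)&(C[:,0]<.8); print('tray max y',C[m][:,1].max(), 'at',C[m][C[m][:,1].argmax()])
w=toworld([-.108,-.118]); print(w)
rows(lin((*w,.06),(180,0,6),10))
E
```

```text
tray max y -0.1500458357149849 at [ 0.47241408 -0.15004584  0.33656197]
[ 0.48215066 -0.1738084 ]
0.005, 0.016, 0.038, 0, 0, -0.003, 0.005, 0.015, 0.038, 0, 0, -0.004, 0.004, 0.016, 0.038, 0, 0, -0.003, 0.005, 0.015, 0.038, 0, 0, -0.004, 0.004, 0.016, 0.038, 0, 0.001, -0.003, 0.005, 0.016, 0.038, 0, -0, -0.004, 0.004, 0.015, 0.038, 0, -0, -0.003, 0.004, 0.016, 0.038, 0, -0, -0.004, 0.004, 0.016, 0.038, 0, 0, -0.003, 0.004, 0.016, 0.038, 0, 0, -0.004
--
max shift mm 20.766559657295186 turn 0.36 end [ 0.48194228 -0.17394878  0.05994775] [1.79958156e+02 1.30443418e-02 6.00167419e+00]
```

>>> play_rows(rows=[0.009, 0.031, 0.02, 0, 0, -0.007, 0.009, 0.031, 0.02, 0, 0, -0.007, 0.009, 0.031, 0.02, 0, 0, -0.007, 0.009, 0.031, 0.02, 0, 0, -0.007, 0.009, 0.031, 0.02, 0, 0, -0.007, 0, 0.002, 0.05, 0, 0, 0, 0, 0, 0.056, 0, 0, 0, 0, 0, 0.056, 0, 0, 0, 0, 0, 0.056, 0, 0, 0, 0, 0, 0.05, 0, 0, 0])

```text
time_s: 3.53
tcp_pos: [0.4888, -0.1804, 0.0635]
ee_rot: [179.9, -0.8, 6.2]
wrist_force: [0.3, 0.2, 0.0]
width: 0.0004
```

Run:
```python
from meas import *
s=get_state(); print(s['q'].round(1),s['tcp_pos'],s['ee_rot'],tolane(s['tcp_pos']))
w=toworld([-.108,-.092]); w0=toworld([-.108,-.118])
a=lin((*w0,.027),(180,0,6),4); a+=lin((*w,.027),(180,0,6),6,a[-1][0],a[-1][1]); rows(a)
```

```text
[-12.7  28.8  36.8 119.5 -27.6  39.3 -41.5] [ 0.48880548 -0.18040405  0.06351382] [179.87725323  -0.8041754    6.16574748] [-0.10208375 -0.12526547]
-0.003, -0.004, 0.018, 0, -0.002, 0, -0.003, -0.003, 0.018, 0.001, -0.002, 0.001, -0.003, -0.004, 0.019, 0, -0.003, 0, -0.003, -0.004, 0.018, 0, -0.002, 0.001, -0, -0.008, -0, 0, 0, -0, -0.001, -0.009, -0, 0, 0, -0, 0, -0.009, -0, 0, 0, -0, 0, -0.008, -0, 0, 0, -0, 0, -0.009, -0, 0, 0, -0, 0, -0.009, -0, 0, 0, -0
--
max shift mm 9.82344135219425 turn 0.27 end [ 0.47916142 -0.14779406  0.02693793] [1.79968233e+02 5.65255227e-03 5.98486475e+00]
```

>>> play_rows(rows=[-0.003, -0.004, 0.018, 0, -0.002, 0, -0.003, -0.003, 0.018, 0.001, -0.002, 0.001, -0.003, -0.004, 0.019, 0, -0.003, 0, -0.003, -0.004, 0.017, 0, -0.002, 0.001, 0, -0.008, 0, 0, 0, 0, -0.001, -0.009, 0, 0, 0, 0, 0, -0.009, 0, 0, 0, 0, 0, -0.008, 0, 0, 0, 0, 0, -0.009, 0, 0, 0, 0, 0, -0.006, 0, 0, 0, 0])

```text
time_s: 4.37
tcp_pos: [0.4788, -0.145, 0.0248]
ee_rot: [-179.9, 0.1, 6.1]
wrist_force: [-0.7, -0.8, -0.8]
width: -0.0
```

```bash
cat > st.py <<'E'
from meas import *
s=get_state(); print(round(s['time_s'],2),s['q'].round(1),s['tcp_pos'].round(4),s['ee_rot'].round(2),'lane',tolane(s['tcp_pos']).round(4),'F',s['wrist_force'].round(1),round(s['width'],4))
E
python3 st.py
python3 - <<'E'
from look import *
shot('b'); shot('b','side')
E
```

```text
4.37 [-14.3  31.4  34.  122.6 -30.8  34.7 -42.1] [ 0.4788 -0.145   0.0248] [-1.7994e+02  1.1000e-01  6.0900e+00] lane [-0.1083 -0.089 ] F [-0.7 -0.8 -0.8] -0.0
```

View pics/wrist_b.png

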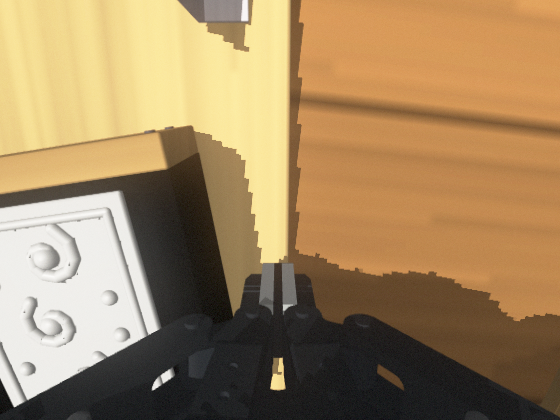

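>>> play_rows(rows=[0, -0.003, 0, 0, 0, 0, 0, -0.003, 0, 0, 0, 0, 0, -0.003, 0, 0, 0, 0, 0, -0.003, 0, 0, 0, 0, 0, -0.003, 0, 0, 0, 0, 0, -0.003, 0, 0, 0, 0, 0, -0.003, 0, 0, 0, 0, 0, -0.003, 0, 0, 0, 0, 0, -0.003, 0, 0, 0, 0, 0, -0.003, 0, 0, 0, 0])

```text
time_s: 5.3
tcp_pos: [0.4775, -0.1322, 0.0252]
ee_rot: [179.8, 0.0, 6.0]
wrist_force: [0.0, -3.8, -2.4]
width: 0.0001
```

```bash
python3 st.py
cat > look2.py <<'E'
from meas import *
import sys
tag=sys.argv[1]; near=tuple(map(float,sys.argv[2:4])) if len(sys.argv)>2 else (.48,-.062)
for n in sys.argv[4].split(',') if len(sys.argv)>4 else ("scene","side"):
    s,p,d,C=shot(tag,n); print(n); box(C,near)
E
python3 look2.py c
```

```text
5.3 [-16.2  31.   34.3 123.3 -30.8  34.1 -43.7] [ 0.4775 -0.1322  0.0252] [179.77   0.     5.97] lane [-0.1082 -0.0761] F [ 0.  -3.8 -2.4] 0.0001
scene
n 1179 z 0.0586 rect ((476.30560302734375, -80.3862533569336), (122.35343933105469, 131.7316131591797), 15.255894660949707) 
 fit yaw 14.75 c [ 0.4756 -0.0771] size [0.1201 0.122 ] lane [-0.1042 -0.0212] relyaw 8.65
side
n 1028 z 0.059 rect ((448.572265625, -61.934356689453125), (148.13499450683594, 102.83930206298828), 71.90365600585938) 
 fit yaw -12.0 c [ 0.4511 -0.0693] size [0.1012 0.1409] lane [-0.1278 -0.0108] relyaw -18.1
```

View pics/side_c.png

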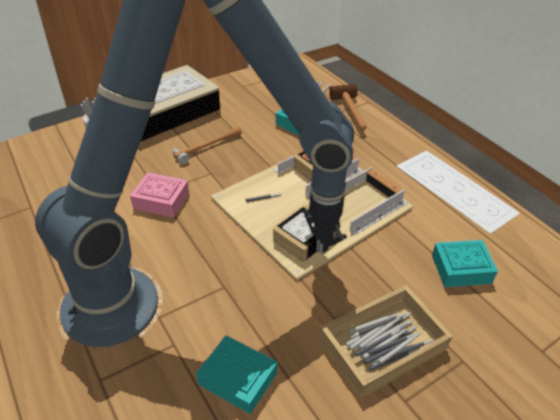

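>>> play_rows(rows=[0, -0.003, 0, 0, 0, 0, 0, -0.003, 0, 0, 0, 0, 0, -0.003, 0, 0, 0, 0, 0, -0.003, 0, 0, 0, 0, 0, -0.003, 0, 0, 0, 0, 0, -0.003, 0, 0, 0, 0, 0, -0.003, 0, 0, 0, 0, 0, -0.003, 0, 0, 0, 0, 0, 0, 0, 0, 0, 0, 0, 0, 0, 0, 0, 0])

```text
time_s: 6.23
tcp_pos: [0.476, -0.1203, 0.0252]
ee_rot: [179.7, -0.0, 5.9]
wrist_force: [0.3, -3.6, -0.8]
width: 0.0001
```

```bash
python3 st.py
python3 - <<'E'
from meas import *
s,p,d,C=shot('d','scene')
x=cv2.resize(p[170:360,150:380,::-1],None,fx=3,fy=3,interpolation=2); cv2.imwrite('pics/scene_dc.png',x)
s,p,d,C=shot('d','wrist')
E
```

```text
6.23 [-17.8  30.7  34.4 123.9 -30.8  33.7 -45.1] [ 0.476  -0.1203  0.0252] [179.67  -0.     5.92] lane [-0.1084 -0.0641] F [ 0.3 -3.6 -0.8] 0.0001
```

View pics/scene_dc.png

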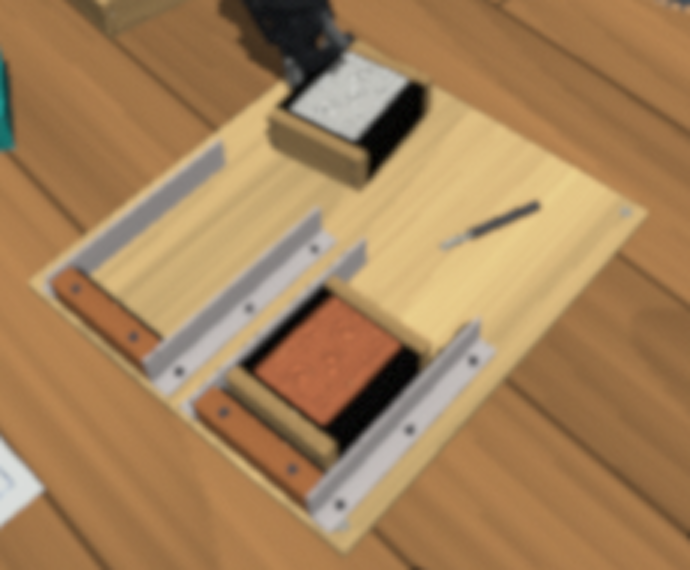

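View pics/wrist_d.png

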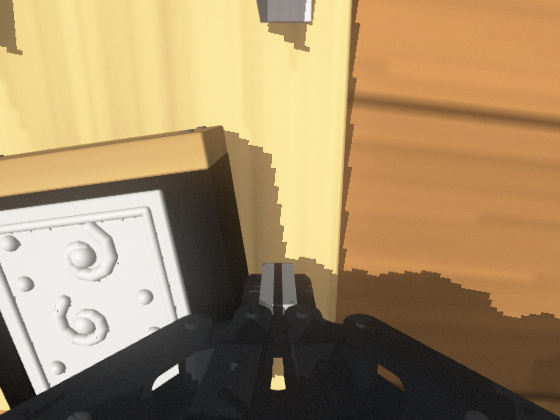

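Run:
```python
from meas import *
a=lin((*toworld([-.108,-.085]),.026),(180,0,6),2); a+=lin((*toworld([-.108,-.09]),.16),(180,0,6),6,a[-1][0],a[-1][1]); a+=lin((*toworld([-.18,-.005]),.2),(180,0,6),10,a[-1][0],a[-1][1]); a+=[a[-1]]*2; rows(a)
```

```text
0, 0.021, -0.001, 0.002, 0, -0, 0.001, 0.021, -0, 0.002, 0, -0.001, -0, 0.001, -0.045, -0, 0, 0, -0, 0.002, -0.045, -0, 0, 0, -0, 0.002, -0.044, -0, 0, 0, -0, 0.001, -0.045, -0, 0, 0, -0, 0.002, -0.045, -0, 0, 0, -0, 0.002, -0.044, -0, 0, 0, -0.014, -0.017, -0.008, -0, 0, 0, -0.015, -0.017, -0.008, -0, 0, 0
--
-0.014, -0.017, -0.008, -0, 0, 0, -0.015, -0.017, -0.008, -0, 0, 0, -0.014, -0.017, -0.008, -0, 0, 0, -0.015, -0.017, -0.008, -0, 0, 0, -0.014, -0.017, -0.008, -0, 0, 0, -0.014, -0.017, -0.008, -0, 0, 0, -0.015, -0.017, -0.008, -0, 0, 0, -0.014, -0.017, -0.008, -0, 0, 0, -0, -0, -0, -0, 0, 0, -0, -0, -0, -0, 0, 0
--
max shift mm 22.522211259110417 turn 0.20124611797498104 end [ 0.39872038 -0.06917721  0.19985202] [-1.79961889e+02  1.04819363e-03  6.00210103e+00]
```

>>> play_rows(rows=[0, 0.021, -0.001, 0.002, 0, 0, 0.001, 0.021, 0, 0.002, 0, -0.001, 0, 0.001, -0.045, 0, 0, 0, 0, 0.002, -0.045, 0, 0, 0, 0, 0.002, -0.044, 0, 0, 0, 0, 0.001, -0.045, 0, 0, 0, 0, 0.002, -0.045, 0, 0, 0, 0, 0.002, -0.044, 0, 0, 0, -0.014, -0.017, -0.008, 0, 0, 0, -0.015, -0.017, -0.008, 0, 0, 0])

```text
time_s: 7.17
tcp_pos: [0.4628, -0.1277, 0.173]
ee_rot: [-179.0, 0.5, 6.0]
wrist_force: [-0.4, 0.7, -0.3]
width: -0.0001
```

>>> play_rows(rows=[-0.014, -0.017, -0.008, 0, 0, 0, -0.015, -0.017, -0.008, 0, 0, 0, -0.014, -0.017, -0.008, 0, 0, 0, -0.015, -0.017, -0.008, 0, 0, 0, -0.014, -0.017, -0.008, 0, 0, 0, -0.014, -0.017, -0.008, 0, 0, 0, -0.015, -0.017, -0.008, 0, 0, 0, -0.014, -0.017, -0.008, 0, 0, 0, 0, 0, 0, 0, 0, 0, 0, 0, 0, 0, 0, 0], gripper=0.42)

```text
time_s: 8.0
tcp_pos: [0.393, -0.0592, 0.2105]
ee_rot: [-178.2, 0.8, 6.3]
wrist_force: [-0.5, -0.5, -0.3]
width: 0.0496
```

```bash
python3 st.py
cat > look3.py <<'E'
from meas import *
import sys
s,p,d,C=shot(sys.argv[1]); box(C,tuple(map(float,sys.argv[2:4])))
P=C.reshape(-1,3); L=tolane(P)
for sgn in (1,-1):
    m=(abs(L[:,1]-sgn*.0595)<.008)&(P[:,2]>.042)&(P[:,2]<.050)&(L[:,0]>-.02)&(L[:,0]<.17)
    q=L[m]
    if len(q)>20: print(sgn,len(q),np.percentile(q[:,0],[1,50,99]).round(4),np.percentile(q[:,1],[2,50,98]).round(4),np.polyfit(q[:,0],q[:,1],1).round(4))
m=(P[:,2]<.02)&(P[:,2]>.005)&(L[:,0]>-.1)&(L[:,0]<.0)&(L[:,1]>.06); print('board z',np.median(P[m][:,2]))
E
python3 look3.py e .475 -.06
```

```text
8.0 [-40.3   1.1  45.7 125.5  -2.9  55.  -76.6] [ 0.393  -0.0592  0.2105] [-178.17    0.76    6.31] lane [-0.1845  0.0055] F [-0.5 -0.5 -0.3] 0.0496
n 19290 z 0.0588 rect ((471.390380859375, -55.553504943847656), (120.85240936279297, 100.68981170654297), 13.36526107788086) 
 fit yaw 13.25 c [ 0.4713 -0.0555] size [0.1186 0.0992] lane [-0.1062  0.0008] relyaw 7.15
board z 0.012037022169658962
```

View pics/wrist_e.png

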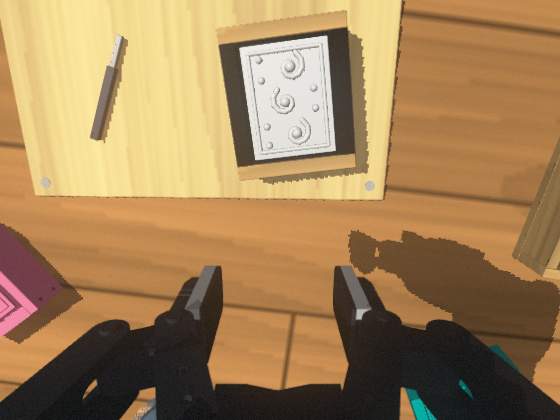

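Run:
```python
from meas import *
a=lin((*toworld([-.193,0]),.10),(180,0,6.1),4); a+=lin((*toworld([-.193,0]),.027),(180,0,6.1),5,a[-1][0],a[-1][1]); a+=[a[-1]]; rows(a)
```

```text
-0.004, 0.004, 0.055, -0.005, 0.002, 0, -0.003, 0.004, 0.055, -0.005, 0.002, 0.001, -0.004, 0.004, 0.056, -0.005, 0.002, 0, -0.004, 0.003, 0.055, -0.005, 0.003, 0.001, -0, -0, 0.029, -0, -0, -0, -0, -0, 0.029, -0, -0, -0, -0, -0, 0.029, -0, -0, -0, -0, -0, 0.03, -0, -0, -0, -0, -0, 0.029, -0, -0, -0, -0, -0, -0, -0, -0, -0
--
max shift mm 28.142494558940577 turn 0.5324471804789654 end [ 0.38517872 -0.0655599   0.02688831] [-1.79988882e+02 -3.10209055e-02  6.08166832e+00]
```

>>> play_rows(rows=[-0.007, 0.005, 0.03, -0.005, 0.002, 0, -0.007, 0.005, 0.04, -0.005, 0.002, 0.001, -0.004, 0.004, 0.05, -0.005, 0.002, 0, -0.003, 0.003, 0.05, -0.005, 0.003, 0.001, 0, 0, 0.05, 0, 0, 0, 0, 0, 0.04, 0, 0, 0, 0, 0, 0.03, 0, 0, 0, 0, 0, 0.02, 0, 0, 0, 0, 0, 0.01, 0, 0, 0, 0, 0, 0, 0, 0, 0])

```text
time_s: 8.88
tcp_pos: [0.3891, -0.0744, 0.0421]
ee_rot: [179.6, -0.1, 5.7]
wrist_force: [0.1, 0.2, -0.0]
width: 0.0497
```

```bash
python3 st.py
```

```text
8.88 [-25.8  22.   36.6 135.4 -26.6  29.  -52. ] [ 0.3891 -0.0744  0.0421] [ 1.7959e+02 -1.2000e-01  5.6600e+00] lane [-0.19   -0.0093] F [ 0.1  0.2 -0. ] 0.0497
```

>>> play_rows(rows=[-0.001, -0.006, 0.01, 0.004, 0, -0.004, -0.001, -0.006, 0.01, 0, 0, 0, -0.001, -0.004, 0.006, 0, 0, 0, 0, -0.002, 0.003, 0, 0, 0, 0, -0.001, 0, 0, 0, 0, 0, 0, 0, 0, 0, 0, 0.004, 0, 0, 0, 0, 0, 0.004, 0, 0, 0, 0, 0, 0.004, 0, 0, 0, 0, 0, 0.004, 0, 0, 0, 0, 0])

```text
time_s: 9.72
tcp_pos: [0.3975, -0.0635, 0.0285]
ee_rot: [-180.0, -0.4, 6.1]
wrist_force: [-3.5, 0.0, 0.4]
width: 0.0494
```

```bash
python3 st.py; python3 look3.py f .475 -.06
```

```text
9.72 [-24.5  23.9  33.6 135.1 -29.5  27.3 -50.5] [ 0.3975 -0.0635  0.0285] [-179.99   -0.43    6.08] lane [-0.1805  0.0006] F [-3.5  0.   0.4] 0.0494
n 89052 z 0.0597 rect ((446.06146240234375, -61.294132232666016), (126.8515853881836, 101.33638000488281), 13.008081436157227) 
 fit yaw 11.75 c [ 0.4496 -0.0602] size [0.1115 0.0993] lane [-0.1283 -0.0015] relyaw 5.65
board z 0.012053448877499345
```

View pics/wrist_f.png

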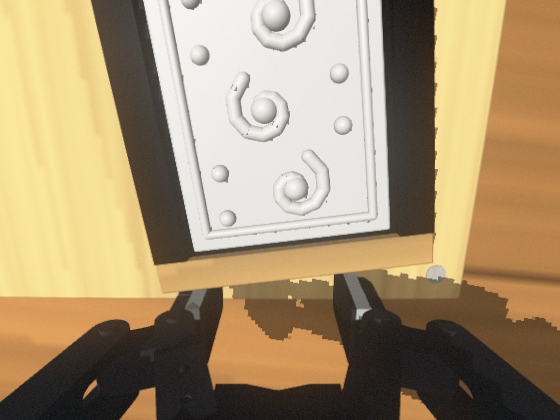

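>>> play_rows(rows=[0.003, 0, 0, 0, 0, 0, 0.003, 0, 0, 0, 0, 0, 0.003, 0, 0, 0, 0, 0, 0.003, 0, 0, 0, 0, 0, 0.003, 0, 0, 0, 0, 0, 0.003, 0, 0, 0, 0, 0, 0.003, 0, 0, 0, 0, 0, 0.003, 0, 0, 0, 0, 0, 0.003, 0, 0, 0, 0, 0, 0, 0, 0, 0, 0, 0])

```text
time_s: 10.6
tcp_pos: [0.3967, -0.0626, 0.0262]
ee_rot: [-179.5, 1.2, 6.1]
wrist_force: [-1.7, 0.4, 0.4]
width: 0.0493
```

```bash
python3 st.py; python3 look3.py g .485 -.055; python3 look2.py g .485 -.055
```

```text
10.6 [-24.5  24.8  33.8 134.2 -29.1  29.2 -50.9] [ 0.3967 -0.0626  0.0262] [-179.52    1.16    6.08] lane [-0.1812  0.0016] F [-1.7  0.4  0.4] 0.0493
n 93102 z 0.0597 rect ((445.98126220703125, -61.312034606933594), (124.67948913574219, 101.49720764160156), 12.818687438964844) 
 fit yaw 11.25 c [ 0.4493 -0.06  ] size [0.1089 0.0996] lane [-0.1285 -0.0014] relyaw 5.15
board z 0.012029931797469778
scene
n 1287 z 0.0583 rect ((460.65728759765625, -57.477020263671875), (147.72137451171875, 101.68531036376953), 12.556035995483398) 
 fit yaw 13.5 c [ 0.462  -0.0573] size [0.1422 0.1001] lane [-0.1157 -0.    ] relyaw 7.4
side
n 1098 z 0.0595 rect ((458.97271728515625, -59.491127014160156), (151.61080932617188, 101.64686584472656), 14.292776107788086) 
 fit yaw 15.75 c [ 0.4596 -0.0613] size [0.1498 0.0976] lane [-0.1185 -0.0038] relyaw 9.65
```

View pics/wrist_g.png

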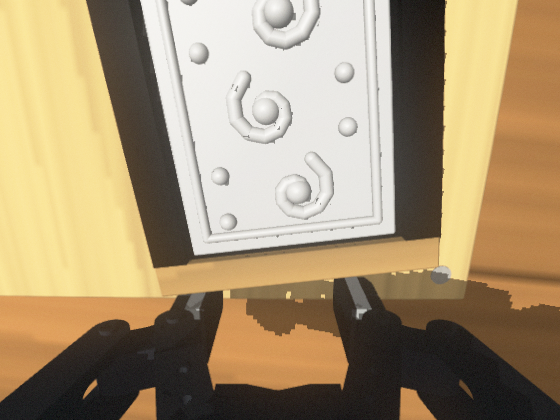

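View pics/scene_g.png

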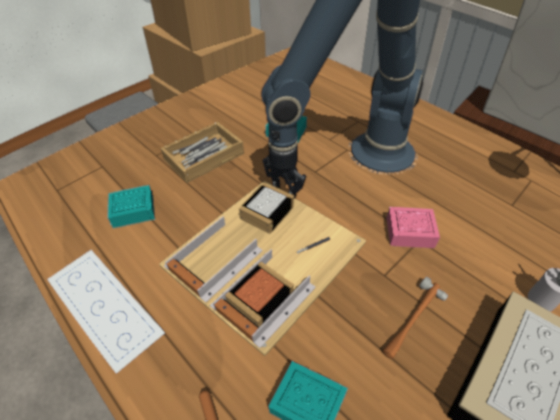

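>>> play_rows(rows=[0.006, 0.001, -0.001, 0, 0.006, 0, 0.006, 0.001, 0, 0, 0.006, 0, 0.006, 0, 0, 0, 0, 0, 0.006, 0, 0, 0, 0, 0, 0.006, 0, 0, 0, 0, 0, 0.006, 0, 0, 0, 0, 0, 0.006, 0, 0, 0, 0, 0, 0.006, 0, 0, 0, 0, 0, 0, 0, 0, 0, 0, 0, 0, 0, 0, 0, 0, 0])

```text
time_s: 11.58
tcp_pos: [0.4056, -0.0581, 0.0246]
ee_rot: [-178.6, 1.6, 6.4]
wrist_force: [-2.9, -0.6, 0.5]
width: 0.0498
```

```bash
python3 st.py
```

```text
11.58 [-23.7  25.7  33.  132.8 -29.7  30.5 -50.4] [ 0.4056 -0.0581  0.0246] [-178.65    1.59    6.36] lane [-0.1718  0.0052] F [-2.9 -0.6  0.5] 0.0498
```

```bash
cat > pan.py <<'E'
from meas import *
import sys
def panel(n,tag,near,new=True,quiet=False):
    if new: s,p,d,C=shot(tag,n)
    else:
        f=np.load(f"pics/{n}_{tag}.npz"); p,d=f['p'],f['d']; C=cloud(n,d,None)
    hsv=cv2.cvtColor(p,cv2.COLOR_RGB2HSV)
    m=(hsv[...,1]<45)&(hsv[...,2]>90)&(np.hypot(C[...,0]-near[0],C[...,1]-near[1])<.075)&(C[...,2]>.054)&(C[...,2]<.072)
    m=m.astype(np.uint8); k,l,st,_=cv2.connectedComponentsWithStats(m); 
    m=l==1+np.argmax(st[1:,4]); Q=C[m]
    best=None
    for a in np.arange(-12,30,.25):
        t=np.radians(a); u=Q[:,0]*np.cos(t)+Q[:,1]*np.sin(t); v=-Q[:,0]*np.sin(t)+Q[:,1]*np.cos(t)
        pu=np.percentile(u,[.7,99.3]); pv=np.percentile(v,[.7,99.3]); A=(pu[1]-pu[0])*(pv[1]-pv[0])
        if best is None or A<best[0]:
            cu,cv_=pu.mean(),pv.mean(); best=(A,a,np.array([cu*np.cos(t)-cv_*np.sin(t),cu*np.sin(t)+cv_*np.cos(t)]),pu[1]-pu[0],pv[1]-pv[0])
    r=cv2.minAreaRect((Q[:,:2]*1000).astype(np.float32))
    print(n,m.sum(),'z',np.median(Q[:,2]).round(4),'yaw',best[1],'/',round(r[2],1),'size',np.round(best[3:],4),'lane',tolane(best[2]).round(4),'rel',round(best[1]-LANE['th'],2))
if __name__=="__main__":
    tag=sys.argv[1]; near=tuple(map(float,sys.argv[2:4]))
    for n in sys.argv[4].split(','): panel(n,tag,near)
E
python3 - <<'E'
from pan import *
import shutil
for n in("scene","side"):
    shutil.copy(f"pics/{n}0.npz",f"pics/{n}_0.npz"); panel(n,'0',(.472,-.068),False); 
    panel(n,'g',(.472,-.055),False)
    panel(n,'h',(.478,-.05))
panel('wrist','h',(.478,-.05))
E
```

```text
scene 603 z 0.0603 yaw 15.25 / 14.0 size [0.0899 0.0699] lane [-0.1064 -0.0134] rel 9.15
scene 625 z 0.0602 yaw 13.75 / 16.2 size [0.0884 0.0685] lane [-0.1056  0.0006] rel 7.65
scene 630 z 0.0603 yaw 9.25 / 8.1 size [0.0874 0.072 ] lane [-0.0983 -0.0019] rel 3.15
side 817 z 0.0611 yaw 15.0 / 15.8 size [0.0909 0.0736] lane [-0.1045 -0.0094] rel 8.9
side 553 z 0.061 yaw 15.5 / 13.2 size [0.09   0.0732] lane [-0.1017  0.0026] rel 9.4
side 525 z 0.061 yaw 9.75 / 11.3 size [0.084  0.0741] lane [-0.0921  0.0025] rel 3.65
wrist 58420 z 0.0604 yaw 8.25 / 6.4 size [0.0732 0.0666] lane [-0.105  -0.0005] rel 2.15
```

View pics/wrist_h.png

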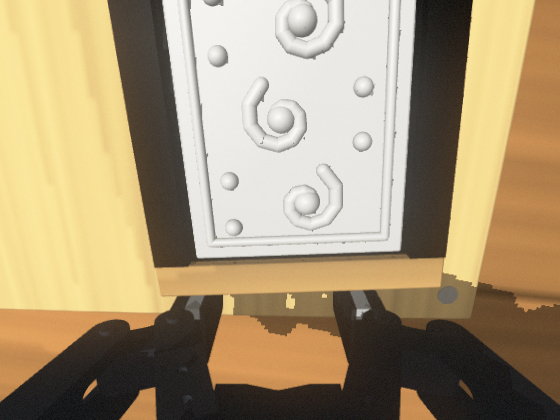

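```bash
cat > nx.py <<'E'
# nx.py "x,y,z,yaw,n ; ..." lane coords waypoints
from meas import *
import sys
a=[];p0=e0=None
for w in sys.argv[1].split(';'):
    x,y,z,yaw,n=map(float,w.split(','))
    a+=lin((*toworld([x,y]),z),(180,0,yaw),int(n),p0,e0); p0,e0=a[-1]
rows(a)
E
python3 nx.py "-.180,.003,.0265,6.1,3;-.180,0,.0265,6.1,3;-.165,0,.0265,6.1,4"
```

```text
-0.006, 0.001, -0.001, -0.005, 0.006, 0.001, -0.005, 0.002, -0.001, -0.005, 0.006, 0.001, -0.006, 0.001, -0.002, -0.005, 0.006, 0.001, 0, 0.002, 0, 0, -0, -0, 0, 0.002, 0, 0, -0, -0, 0, 0.002, 0, 0, -0, -0, 0.008, 0, 0, 0, -0, -0, 0.007, 0, 0, 0, -0, -0, 0.008, 0, 0, 0, -0, -0, 0.007, 0, 0, 0, -0, -0
--
max shift mm 4.0 turn 0.708660708661063 end [ 0.41267021 -0.06240863  0.02670644] [ 1.79996134e+02 -2.05969037e-02  6.07583362e+00]
```

>>> play_rows(rows=[-0.006, 0.001, -0.001, -0.005, 0.006, 0.001, -0.005, 0.002, -0.001, -0.005, 0.006, 0.001, -0.006, 0.001, -0.002, -0.005, 0.006, 0.001, 0, 0.003, 0, 0, 0, 0, 0, 0.003, 0, 0, 0, 0, 0, 0.003, 0, 0, 0, 0, 0.008, 0, 0, 0, 0, 0, 0.007, 0, 0, 0, 0, 0, 0.008, 0, 0, 0, 0, 0, 0.007, 0, 0, 0, 0, 0])

```text
time_s: 12.57
tcp_pos: [0.4107, -0.0644, 0.0273]
ee_rot: [-180.0, 0.0, 6.1]
wrist_force: [-7.6, -0.7, 7.2]
width: 0.0493
```

```bash
python3 st.py; python3 nx.py "-.150,0,.0265,6.1,4;-.125,0,.0265,6.1,6"
```

```text
12.57 [-24.3  25.1  33.7 133.2 -29.4  28.7 -50.9] [ 0.4107 -0.0644  0.0273] [-1.7999e+02  4.0000e-02  6.0800e+00] lane [-0.1674 -0.0016] F [-7.6 -0.7  7.2] 0.0493
0.009, -0.001, 0, -0, 0, -0, 0.008, -0.001, 0.001, -0, 0, -0, 0.009, -0, 0, -0, 0, -0, 0.009, -0.001, 0.001, -0, 0, -0, 0.008, -0, -0, -0, 0, -0, 0.008, -0, -0, -0, 0, -0, 0.009, -0, -0, -0, 0, -0, 0.008, -0, -0, -0, 0, -0, 0.008, -0, -0, -0, 0, -0, 0.009, -0, -0, -0, 0, -0
--
max shift mm 4.555216789572149 turn 0.0 end [ 0.45281013 -0.05842041  0.02627688] [-1.79992426e+02  4.08914582e-02  6.08309104e+00]
```

>>> play_rows(rows=[0.008, -0.001, 0, 0, 0, 0, 0.008, -0.001, 0, 0, 0, 0, 0.008, 0, 0, 0, 0, 0, 0.008, 0, 0, 0, 0, 0, 0.008, 0, 0, 0, 0, 0, 0.008, 0, 0, 0, 0, 0, 0.008, 0, 0, 0, 0, 0, 0.004, 0, 0, 0, 0, 0, 0, 0, 0, 0, 0, 0, 0, 0, 0, 0, 0, 0])

```text
time_s: 13.4
tcp_pos: [0.4126, -0.0606, 0.0217]
ee_rot: [-179.0, 3.5, 6.0]
wrist_force: [-1.6, -0.3, 1.1]
width: 0.0497
```

```bash
python3 st.py; python3 pan.py i .495 -.052 scene,side,wrist
```

```text
13.4 [-24.3  27.5  33.9 130.9 -28.8  32.9 -51.9] [ 0.4126 -0.0606  0.0217] [-178.96    3.48    5.96] lane [-0.1652  0.0019] F [-1.6 -0.3  1.1] 0.0497
scene 635 z 0.0604 yaw 5.25 / 6.6 size [0.0872 0.0718] lane [-0.0922 -0.0018] rel -0.85
side 470 z 0.0609 yaw 5.75 / 7.6 size [0.0703 0.0738] lane [-0.0789  0.0022] rel -0.35
wrist 63274 z 0.0604 yaw 6.0 / 5.7 size [0.0732 0.0665] lane [-0.0988 -0.0004] rel -0.1
```

View pics/wrist_i.png

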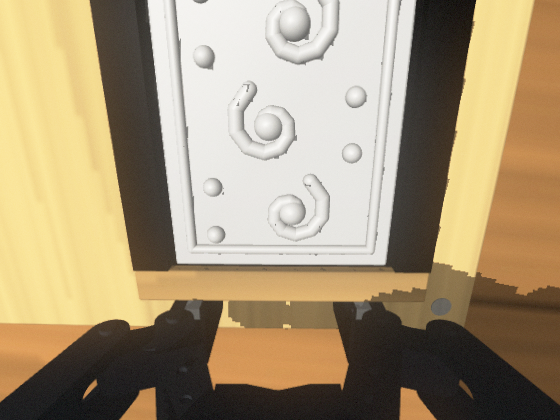

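>>> play_rows(rows=[0.004, 0.001, -0.001, -0.002, 0.01, 0, 0.004, 0.001, -0.001, -0.002, 0.01, 0, 0.004, 0.001, -0.001, -0.002, 0.01, 0, 0.004, 0, -0.001, -0.002, 0.01, 0, 0.004, 0, -0.001, -0.002, 0.01, 0, 0.004, 0, -0.001, -0.002, 0.01, 0, 0, 0, 0, 0, 0, 0, 0, 0, 0, 0, 0, 0, 0, 0, 0, 0, 0, 0, 0, 0, 0, 0, 0, 0])

```text
time_s: 14.38
tcp_pos: [0.4223, -0.0602, 0.0238]
ee_rot: [180.0, -2.2, 5.9]
wrist_force: [-1.9, -0.9, -2.5]
width: 0.0496
```

```bash
python3 st.py
```

```text
14.38 [-23.3  25.2  31.8 133.3 -31.7  26.1 -49.6] [ 0.4223 -0.0602  0.0238] [179.95  -2.18   5.91] lane [-0.1554  0.0014] F [-1.9 -0.9 -2.5] 0.0496
```

>>> play_rows(rows=[0.008, 0.001, -0.001, 0, 0.002, 0, 0.008, 0.001, -0.001, 0, 0.002, 0, 0.008, 0, -0.001, 0, 0.004, 0, 0.008, 0, -0.001, 0, 0.004, 0, 0.008, 0, 0, 0, 0.004, 0, 0.008, 0, 0, 0, 0.004, 0, 0.008, 0, 0, 0, 0.004, 0, 0.004, 0, 0, 0, 0.002, 0, 0, 0, 0, 0, 0, 0, 0, 0, 0, 0, 0, 0])

```text
time_s: 15.22
tcp_pos: [0.4557, -0.0577, 0.0275]
ee_rot: [179.9, -4.7, 6.0]
wrist_force: [-3.2, -1.5, -2.4]
width: 0.0495
```

```bash
python3 st.py;python3 pan.py j .51 -.052 scene,side,wrist
```

```text
15.22 [-22.3  25.9  30.5 130.8 -33.2  25.5 -49. ] [ 0.4557 -0.0577  0.0275] [179.94  -4.72   5.95] lane [-0.1219  0.0002] F [-3.2 -1.5 -2.4] 0.0495
scene 675 z 0.0601 yaw 6.25 / 5.5 size [0.0908 0.0719] lane [-0.0533 -0.0032] rel 0.15
side 510 z 0.0611 yaw 6.0 / 6.7 size [0.0814 0.0739] lane [-0.0438  0.0017] rel -0.1
wrist 51451 z 0.0604 yaw 6.25 / 6.0 size [0.0765 0.0666] lane [-0.0568 -0.0015] rel 0.15
```

View pics/wrist_j.png

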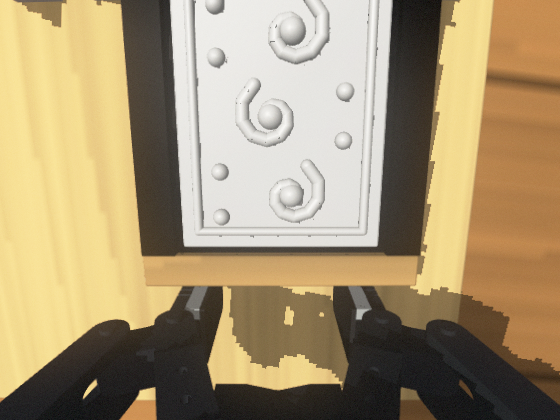

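Run:
```python
from meas import *
f=np.load('pics/scene_j.npz'); x=cv2.resize(f['p'][180:300,150:310,::-1],None,fx=5,fy=5,interpolation=cv2.INTER_CUBIC); cv2.imwrite('pics/scene_jc.png',x)
```

```text
(no output)
```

View pics/scene_jc.png

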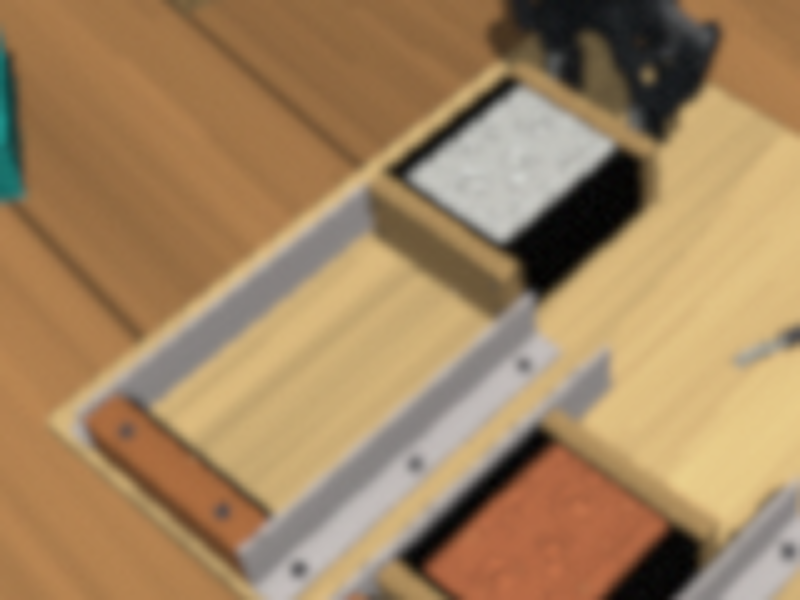

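```bash
cat > rel.py <<'E'
from meas import *
import sys
tag,x0,x1=sys.argv[1],float(sys.argv[2]),float(sys.argv[3])
for n in ("scene","side"):
    f=np.load(f"pics/{n}_{tag}.npz"); C=cloud(n,f['d']); P=C.reshape(-1,3); L=tolane(P)
    m=(P[:,2]>.053)&(P[:,2]<.064)&(L[:,0]>x0)&(L[:,0]<x1)&(abs(L[:,1])<.07); q=L[m]
    bins=np.arange(x0,x1,.006); lo=[];hi=[];cx=[]
    for b in bins:
        k=q[(q[:,0]>=b)&(q[:,0]<b+.006)]
        if len(k)>15: lo.append(k[:,1].min()); hi.append(k[:,1].max()); cx.append(b+.003)
    cx=np.array(cx); pl=np.polyfit(cx,lo,1); ph=np.polyfit(cx,hi,1); xm=cx.mean()
    print(n,'box R',np.polyval(pl,xm).round(4),'L',np.polyval(ph,xm).round(4),'mid',((np.polyval(pl,xm)+np.polyval(ph,xm))/2).round(4),'yaw',np.degrees([pl[0],ph[0]]).round(1), 'front x',np.percentile(L[(P[:,2]>.052)&(P[:,2]<.062)&(abs(L[:,1])<.04)&(L[:,0]<.165)][:,0],99.5).round(4))
    top=(P[:,2]>.041)&(P[:,2]<.049)&(L[:,0]>.02)&(L[:,0]<.16)
    for sg in (1,-1):
        a=L[top&(abs(L[:,1]-sg*.0595)<.006)]
        if len(a)>10: print('  rail',sg,len(a),np.median(a[:,1]).round(4),np.percentile(a[:,1],[5,95]).round(4))
E
python3 rel.py j -.095 .0; python3 rel.py i -.12 -.05
```

```text
scene box R -0.0512 L 0.0487 mid -0.0012 yaw [-0.5 -0.2] front x 0.0088
  rail 1 114 0.0606 [0.0579 0.063 ]
  rail -1 107 -0.0577 [-0.0605 -0.0555]
side box R -0.0514 L 0.0299 mid -0.0108 yaw [ 0.1 50.7] front x 0.0074
  rail 1 94 0.0598 [0.0567 0.0628]
  rail -1 97 -0.0599 [-0.0617 -0.0569]
scene box R -0.0497 L 0.0497 mid 0.0 yaw [ 0.7 -0.4] front x -0.0317
  rail 1 115 0.0606 [0.0582 0.0628]
  rail -1 105 -0.0578 [-0.0607 -0.0558]
side box R -0.0511 L 0.0226 mid -0.0142 yaw [ 1.4 67. ] front x -0.0322
  rail 1 92 0.06 [0.0572 0.0627]
  rail -1 93 -0.0599 [-0.062  -0.0572]
```

>>> play_rows(rows=[0.009, -0.0005, 0, 0, 0, 0, 0.009, -0.0005, 0, 0, 0, 0, 0.009, -0.0005, 0, 0, 0, 0, 0.009, -0.0005, 0, 0, 0, 0, 0.009, -0.0005, 0, 0, 0, 0, 0.009, -0.0005, 0, 0, 0, 0, 0.009, -0.0005, 0, 0, 0, 0, 0.004, 0, 0, 0, 0, 0, 0, 0, 0, 0, 0, 0, 0, 0, 0, 0, 0, 0])

```text
time_s: 16.2
tcp_pos: [0.4927, -0.0519, 0.0304]
ee_rot: [179.9, -4.7, 6.0]
wrist_force: [-3.9, -0.9, -1.1]
width: 0.0496
```

```bash
python3 st.py;python3 pan.py k .53 -.05 scene,side,wrist; python3 rel.py k -.08 .02
```

```text
16.2 [-23.3  28.1  31.2 126.2 -32.7  28.4 -51. ] [ 0.4927 -0.0519  0.0304] [179.91  -4.71   5.97] lane [-0.0846  0.0021] F [-3.9 -0.9 -1.1] 0.0496
scene 670 z 0.0602 yaw 5.75 / 6.8 size [0.0873 0.0716] lane [-0.0178 -0.0018] rel -0.35
side 429 z 0.0614 yaw -12.0 / 5.7 size [0.0651 0.0825] lane [-0.0047 -0.0015] rel -18.1
wrist 49798 z 0.0604 yaw 6.25 / 5.9 size [0.0778 0.0666] lane [-0.019   0.0001] rel 0.15
scene box R -0.0495 L 0.0505 mid 0.0005 yaw [-1.1  0.4] front x 0.046
  rail 1 117 0.0606 [0.0581 0.0628]
  rail -1 99 -0.058 [-0.0604 -0.0556]
side box R -0.0498 L 0.0247 mid -0.0125 yaw [-0.6 23.7] front x 0.0457
  rail 1 67 0.0601 [0.057  0.0626]
  rail -1 95 -0.0597 [-0.0615 -0.0567]
```

>>> play_rows(rows=[0.009, 0, 0.001, 0, -0.003, 0, 0.009, 0, 0.001, 0, -0.003, 0, 0.009, 0, 0.001, 0, -0.003, 0, 0.009, 0, 0.001, 0, -0.003, 0, 0.009, 0, 0.001, 0, -0.003, 0, 0.009, 0, 0.001, 0, -0.003, 0, 0.009, 0, 0.001, 0, -0.003, 0, 0.004, 0, 0, 0, 0, 0, 0, 0, 0, 0, 0, 0, 0, 0, 0, 0, 0, 0])

```text
time_s: 17.18
tcp_pos: [0.5094, -0.05, 0.029]
ee_rot: [-179.3, -0.9, 5.7]
wrist_force: [-3.0, -1.4, -1.1]
width: 0.0495
```

```bash
python3 st.py;python3 pan.py l .565 -.047 scene,wrist; python3 look2.py l .565 -.047 side;  python3 rel.py l -.04 .06
```

```text
17.18 [-24.   31.   32.7 121.5 -30.9  34.8 -53.5] [ 0.5094 -0.05    0.029 ] [-179.31   -0.92    5.7 ] lane [-0.0678  0.0022] F [-3.  -1.4 -1.1] 0.0495
scene 730 z 0.0602 yaw 4.25 / 5.7 size [0.0877 0.072 ] lane [ 0.0035 -0.002 ] rel -1.85
wrist 53840 z 0.0603 yaw 6.25 / 6.0 size [0.0765 0.0665] lane [-0.0022 -0.0002] rel 0.15
side
n 897 z 0.0591 rect ((568.2333984375, -46.174861907958984), (144.00843811035156, 103.0379409790039), 6.789323329925537) 
 fit yaw 8.25 c [ 0.5688 -0.0481] size [0.1416 0.0993] lane [-0.0085 -0.0022] relyaw 2.15
scene box R -0.049 L 0.0501 mid 0.0005 yaw [ 1.2 -1.1] front x 0.0633
  rail 1 114 0.0608 [0.058  0.0627]
  rail -1 94 -0.0574 [-0.0603 -0.0557]
side box R -0.05 L 0.0247 mid -0.0126 yaw [-0.6 60.7] front x 0.0626
  rail 1 61 0.0595 [0.0576 0.0627]
  rail -1 96 -0.0597 [-0.062  -0.0571]
```

View pics/wrist_l.png

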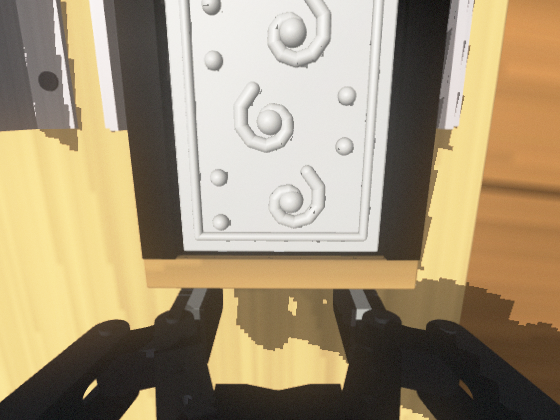

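>>> play_rows(rows=[0.009, 0, 0, -0.002, 0.001, -0.001, 0.009, 0, 0, -0.002, 0.001, -0.001, 0.009, 0, 0, -0.001, 0.001, -0.001, 0.009, 0, 0, -0.001, 0.001, -0.001, 0.009, 0, 0, 0, 0.001, 0, 0.009, 0, 0, 0, 0.001, 0, 0.009, 0, 0, 0, 0.001, 0, 0.004, 0, 0, 0, 0, 0, 0, 0, 0, 0, 0, 0, 0, 0, 0, 0, 0, 0])

```text
time_s: 18.17
tcp_pos: [0.5439, -0.0461, 0.0291]
ee_rot: [-179.8, -1.4, 6.1]
wrist_force: [-4.5, -0.9, 0.5]
width: 0.0495
```

```bash
python3 st.py;python3 pan.py m .585 -.045 scene,wrist; python3 look2.py m .585 -.045 side;  python3 rel.py m -.02 .08
```

```text
18.17 [-24.2  33.2  32.8 117.5 -30.8  36.4 -54.6] [ 0.5439 -0.0461  0.0291] [-179.81   -1.38    6.07] lane [-0.0331  0.0025] F [-4.5 -0.9  0.5] 0.0495
scene 750 z 0.0601 yaw 6.0 / 7.0 size [0.0867 0.0719] lane [ 0.0366 -0.001 ] rel -0.1
wrist 53274 z 0.0604 yaw 6.5 / 6.0 size [0.0766 0.0666] lane [0.0325 0.0006] rel 0.4
side
n 863 z 0.059 rect ((602.1304321289062, -43.661041259765625), (145.36587524414062, 102.95651245117188), 7.502877235412598) 
 fit yaw 6.75 c [ 0.6024 -0.0425] size [0.1429 0.0994] lane [ 0.0256 -0.0002] relyaw 0.65
scene box R -0.0483 L 0.0511 mid 0.0014 yaw [1.  0.4] front x 0.0967
  rail 1 113 0.0608 [0.0578 0.0625]
  rail -1 82 -0.0582 [-0.0605 -0.0558]
side box R -0.0492 L 0.0228 mid -0.0132 yaw [-0.1 27.9] front x 0.0971
  rail 1 37 0.0597 [0.0571 0.0622]
  rail -1 98 -0.0596 [-0.0618 -0.0568]
```

>>> play_rows(rows=[0.009, 0.0003, 0, 0, 0.001, 0, 0.009, 0.0003, 0, 0, 0.001, 0, 0.009, 0.0003, 0, 0, 0.001, 0, 0.009, 0.0003, 0, 0, 0.001, 0, 0.009, 0.0003, 0, 0, 0.001, 0, 0.009, 0.0003, 0, 0, 0.001, 0, 0.009, 0.0003, 0, 0, 0.001, 0, 0.004, 0, 0, 0, 0, 0, 0, 0, 0, 0, 0, 0, 0, 0, 0, 0, 0, 0])

```text
time_s: 19.15
tcp_pos: [0.5791, -0.0431, 0.0297]
ee_rot: [-179.8, -2.0, 6.1]
wrist_force: [-3.1, -1.2, -0.2]
width: 0.0492
```

```bash
python3 st.py;python3 pan.py n .62 -.042 scene,wrist; python3 look2.py n .62 -.042 side;  python3 rel.py n .01 .11
```

```text
19.15 [-23.7  35.3  32.5 113.2 -31.2  38.2 -55.4] [ 0.5791 -0.0431  0.0297] [-179.77   -1.96    6.08] lane [0.0023 0.0016] F [-3.1 -1.2 -0.2] 0.0492
scene 789 z 0.06 yaw 6.5 / 6.1 size [0.0864 0.0726] lane [ 0.0723 -0.0015] rel 0.4
wrist 52494 z 0.0604 yaw 6.5 / 6.4 size [0.077  0.0666] lane [ 0.0679 -0.0002] rel 0.4
side
n 828 z 0.0591 rect ((638.6979370117188, -39.91657257080078), (147.430908203125, 103.3582763671875), 7.412863254547119) 
 fit yaw 8.0 c [ 0.638  -0.0414] size [0.1437 0.0989] lane [ 0.061  -0.0029] relyaw 1.9
scene box R -0.0489 L 0.0505 mid 0.0008 yaw [1.4 1.3] front x 0.1323
  rail 1 114 0.0607 [0.0581 0.0628]
  rail -1 62 -0.0587 [-0.0607 -0.0566]
side box R -0.0506 L 0.0243 mid -0.0131 yaw [-0.9  6. ] front x 0.1331
  rail 1 14 0.0596 [0.0576 0.0624]
  rail -1 94 -0.0596 [-0.0622 -0.0564]
```

View pics/wrist_n.png

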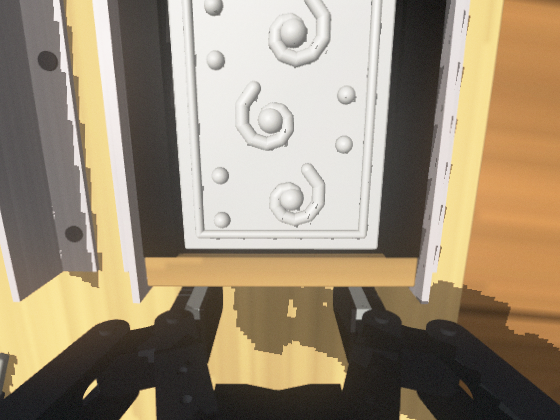

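Run:
```python
from meas import *
s=get_state(); f=np.load('pics/wrist_n.npz'); C=cloud('wrist',f['d'],s); P=C.reshape(-1,3); h=Rm(s['ee_rot']).inv().apply(P-s['tcp_pos'])
dark=(f['p'].max(-1)<90).ravel()
m=(abs(h[:,1])<.1)&(h[:,2]<-.004)&dark&(h[:,0]<.008)
for a in np.arange(.02,.075,.005):
    k=m&(abs(h[:,1])>=a)&(abs(h[:,1])<a+.005)
    if k.sum()>5: print(a.round(3),k.sum(),'lowest part z(tool)',np.percentile(h[k][:,2],[95,99,100]).round(4),'world z',np.percentile(P[k][:,2],[0,1,5]).round(4))
```

```text
0.02 851 lowest part z(tool) [-0.0088 -0.0053 -0.0043] world z [0.0339 0.0349 0.0384]
0.025 1193 lowest part z(tool) [-0.0106 -0.0061 -0.0044] world z [0.0339 0.0356 0.0401]
0.03 183 lowest part z(tool) [-0.0191 -0.0183 -0.0175] world z [0.0476 0.0484 0.0492]
0.035 1320 lowest part z(tool) [-0.0214 -0.0185 -0.0171] world z [0.0469 0.0485 0.0512]
0.04 2431 lowest part z(tool) [-0.0473 -0.0453 -0.0433] world z [0.0734 0.0752 0.0772]
0.045 3424 lowest part z(tool) [-0.0562 -0.0476 -0.0456] world z [0.0754 0.0774 0.0856]
0.05 1707 lowest part z(tool) [-0.0591 -0.0583 -0.0573] world z [0.0869 0.0878 0.0886]
0.055 395 lowest part z(tool) [-0.0564 -0.0557 -0.0549] world z [0.0846 0.0849 0.086 ]
```

>>> play_rows(rows=[0.009, 0, 0, 0, 0.001, 0, 0.009, 0, 0, 0, 0.001, 0, 0.009, 0, 0, 0, 0.001, 0, 0.009, 0, 0, 0, 0.001, 0, 0.009, 0, 0, 0, 0.001, 0, 0.009, 0, 0, 0, 0, 0, 0.004, 0, 0, 0, 0, 0, 0, 0, 0, 0, 0, 0, 0, 0, 0, 0, 0, 0, 0, 0, 0, 0, 0, 0])

```text
time_s: 20.13
tcp_pos: [0.6097, -0.0399, 0.0307]
ee_rot: [-179.8, -2.4, 6.1]
wrist_force: [-2.5, -0.4, -1.5]
width: 0.0495
```

```bash
python3 st.py;python3 pan.py o .65 -.038 scene,wrist; python3 look2.py o .65 -.038 side;  python3 rel.py o .03 .14
```

```text
20.13 [-23.4  37.2  32.5 109.3 -31.4  40.  -56.2] [ 0.6097 -0.0399  0.0307] [-179.75   -2.37    6.06] lane [0.0331 0.0016] F [-2.5 -0.4 -1.5] 0.0495
scene 834 z 0.0597 yaw 5.25 / 6.1 size [0.088 0.073] lane [ 0.1027 -0.0011] rel -0.85
wrist 51491 z 0.0604 yaw 5.75 / 6.1 size [0.0772 0.0666] lane [ 0.0989 -0.0002] rel -0.35
side
n 796 z 0.0591 rect ((666.8063354492188, -35.53140640258789), (149.83363342285156, 103.46945190429688), 5.839094161987305) 
 fit yaw 7.5 c [ 0.6677 -0.038 ] size [0.1448 0.099 ] lane [ 0.0909 -0.0027] relyaw 1.4
scene box R -0.0468 L 0.0504 mid 0.0018 yaw [-4.4  2.9] front x 0.1627
  rail 1 117 0.0607 [0.0577 0.0627]
  rail -1 47 -0.0589 [-0.0611 -0.0564]
side box R -0.0497 L 0.0221 mid -0.0138 yaw [0.4 8.9] front x 0.1637
  rail 1 18 0.0598 [0.0581 0.0622]
  rail -1 97 -0.06 [-0.0626 -0.0574]
```

>>> play_rows(rows=[0.007, 0, 0, 0, 0.001, 0, 0.007, 0, 0, 0, 0.001, 0, 0.007, 0, 0, 0, 0.002, 0, 0.007, 0, 0, 0, 0.002, 0, 0.007, 0, 0, 0, 0.002, 0, 0.007, 0, 0, 0, 0.002, 0, 0.007, 0, 0, 0, 0.002, 0, 0, 0, 0, 0, 0, 0, 0, 0, 0, 0, 0, 0, 0, 0, 0, 0, 0, 0])

```text
time_s: 21.12
tcp_pos: [0.6159, -0.0393, 0.031]
ee_rot: [-179.0, -1.2, 6.0]
wrist_force: [-3.7, 0.4, -0.2]
width: 0.0497
```

```bash
python3 st.py;python3 pan.py p .655 -.036 scene,wrist; python3 look2.py p .655 -.038 side;  python3 rel.py p .04 .14
```

```text
21.12 [-22.8  38.1  32.4 107.4 -31.2  42.5 -56.6] [ 0.6159 -0.0393  0.031 ] [-179.03   -1.15    5.97] lane [0.0393 0.0016] F [-3.7  0.4 -0.2] 0.0497
scene 816 z 0.0598 yaw 6.75 / 5.8 size [0.0862 0.0733] lane [ 0.1087 -0.0014] rel 0.65
wrist 52321 z 0.0604 yaw 6.0 / 6.0 size [0.0771 0.0665] lane [ 0.1051 -0.0003] rel -0.1
side
n 764 z 0.0593 rect ((674.85595703125, -37.459754943847656), (148.39254760742188, 101.99261474609375), 8.584158897399902) 
 fit yaw 7.25 c [ 0.6748 -0.0369] size [0.1447 0.0979] lane [ 0.0981 -0.0023] relyaw 1.15
scene box R -0.0476 L 0.0502 mid 0.0013 yaw [-2.6  3.3] front x 0.1647
  rail 1 114 0.0607 [0.0581 0.0627]
  rail -1 45 -0.059 [-0.0612 -0.0559]
side box R -0.05 L 0.018 mid -0.016 yaw [-0.9 -9.7] front x 0.1645
  rail 1 22 0.0598 [0.0576 0.0618]
  rail -1 102 -0.0599 [-0.0616 -0.0568]
```

View pics/wrist_p.png

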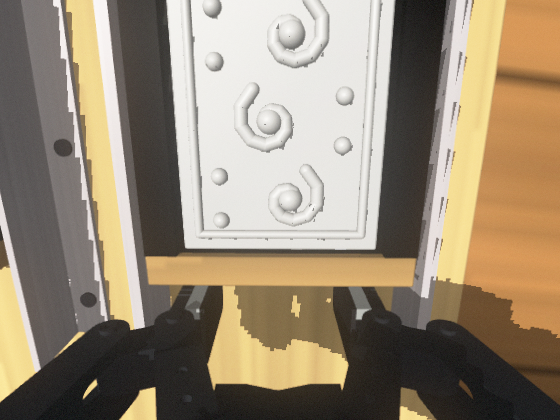

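>>> play_rows(rows=[0.012, 0, 0, -0.002, 0.006, 0, 0.012, 0, 0, -0.002, 0.006, 0, 0.012, 0, 0, -0.002, 0.008, 0, 0.012, 0, 0, -0.002, 0.008, 0, 0.012, 0, 0, -0.002, 0.008, 0, 0.012, 0, 0, 0, 0.008, 0, 0.012, 0, 0, 0, 0.008, 0, 0.012, 0, 0, 0, 0.008, 0, 0.012, 0, 0, 0, 0.008, 0, 0.012, 0, 0, 0, 0.008, 0])

```text
time_s: 22.1
tcp_pos: [0.6159, -0.0389, 0.0297]
ee_rot: [-177.8, -0.9, 5.9]
wrist_force: [-18.6, -0.3, 12.8]
width: 0.0496
```

```bash
python3 st.py;python3 pan.py q .655 -.036 scene,wrist;  python3 rel.py p .04 .14
python3 - <<'E'
from meas import *
f=np.load('pics/scene_q.npz'); x=cv2.resize(f['p'][200:350,150:330,::-1],None,fx=4,fy=4,interpolation=cv2.INTER_CUBIC); cv2.imwrite('pics/scene_qc.png',x)
E
```

```text
22.1 [-21.7  38.2  31.6 107.1 -32.   43.2 -55.7] [ 0.6159 -0.0389  0.0297] [-177.83   -0.95    5.88] lane [0.0393 0.0019] F [-18.6  -0.3  12.8] 0.0496
scene 817 z 0.0599 yaw 4.75 / 5.0 size [0.0859 0.0734] lane [ 0.1088 -0.0015] rel -1.35
wrist 53431 z 0.0604 yaw 6.25 / 5.2 size [0.0769 0.0666] lane [ 0.105  -0.0003] rel 0.15
scene box R -0.0476 L 0.0502 mid 0.0013 yaw [-2.6  3.3] front x 0.1647
  rail 1 114 0.0607 [0.0581 0.0627]
  rail -1 45 -0.059 [-0.0612 -0.0559]
side box R -0.05 L 0.018 mid -0.016 yaw [-0.9 -9.7] front x 0.1645
  rail 1 22 0.0598 [0.0576 0.0618]
  rail -1 102 -0.0599 [-0.0616 -0.0568]
```

View pics/scene_qc.png

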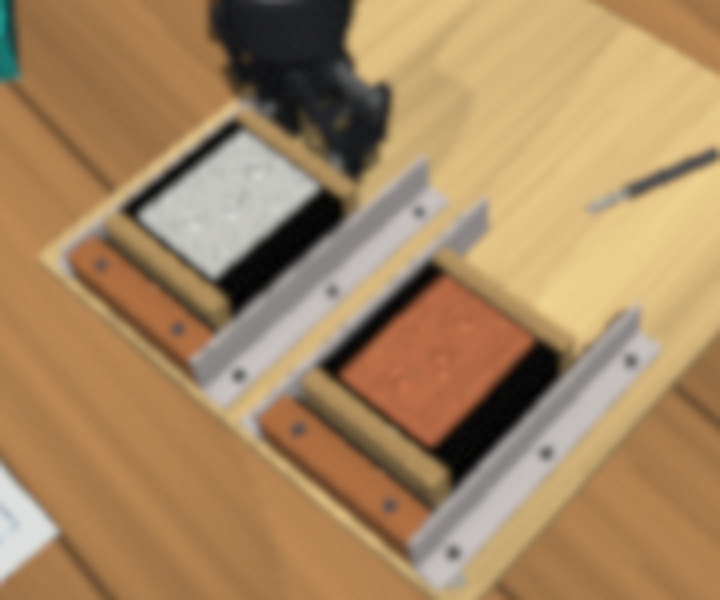

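```bash
python3 nx.py ".02,.001,.0305,6.1,3;-.055,0,.033,6.1,7;-.10,0,.2,6.1,8;-.13,0,.25,6.1,2"
```

```text
-0.013, 0.001, -0.001, -0.008, -0.004, -0.001, -0.013, 0, -0.001, -0.008, -0.003, -0.001, -0.013, 0.001, -0, -0.008, -0.004, -0, -0.021, 0, -0.001, -0, 0, -0, -0.021, 0, -0.001, -0, 0, -0, -0.022, 0.001, -0, -0, 0, -0, -0.021, -0, -0.001, -0, 0, -0, -0.022, 0, -0.001, -0, 0, -0, -0.021, 0.001, -0, -0, 0, -0, -0.022, -0, -0.001, -0, 0, -0
--
-0.011, -0, -0.042, -0, 0, -0, -0.011, -0, -0.042, -0, 0, -0, -0.011, -0, -0.041, -0, 0, -0, -0.012, -0, -0.042, -0, 0, -0, -0.011, -0, -0.042, -0, 0, -0, -0.011, -0, -0.041, -0, 0, -0, -0.012, -0, -0.042, -0, 0, -0, -0.011, -0, -0.042, -0, 0, -0, -0.03, -0, -0.05, -0, 0, -0, -0.03, -0, -0.05, -0, 0, -0
--
max shift mm 29.154759474226505 turn 0.8099999999999999 end [ 0.44769707 -0.0589038   0.25003903] [-1.79992630e+02  4.22651465e-02  6.07676416e+00]
```

>>> play_rows(rows=[-0.013, 0.001, -0.001, -0.008, -0.004, -0.001, -0.013, 0, -0.001, -0.008, -0.003, -0.001, -0.013, 0.001, 0, -0.008, -0.004, 0, -0.021, 0, -0.001, 0, 0, 0, -0.021, 0, -0.001, 0, 0, 0, -0.022, 0.001, 0, 0, 0, 0, -0.021, 0, -0.001, 0, 0, 0, -0.022, 0, -0.001, 0, 0, 0, -0.021, 0.001, 0, 0, 0, 0, -0.022, 0, -0.001, 0, 0, 0])

```text
time_s: 23.03
tcp_pos: [0.5263, -0.0508, 0.0362]
ee_rot: [179.5, -1.3, 6.2]
wrist_force: [0.1, -0.1, 0.2]
width: 0.0496
```

>>> play_rows(rows=[-0.011, 0, -0.042, 0, 0, 0, -0.011, 0, -0.042, 0, 0, 0, -0.011, 0, -0.041, 0, 0, 0, -0.012, 0, -0.042, 0, 0, 0, -0.011, 0, -0.042, 0, 0, 0, -0.011, 0, -0.041, 0, 0, 0, -0.012, 0, -0.042, 0, 0, 0, -0.011, 0, -0.042, 0, 0, 0, 0, 0, -0.02, 0, 0, 0, 0, 0, 0, 0, 0, 0])

```text
time_s: 23.87
tcp_pos: [0.4684, -0.0557, 0.2187]
ee_rot: [179.9, -1.6, 6.0]
wrist_force: [0.1, 0.8, 0.7]
width: 0.0494
```

```bash
python3 st.py; python3 look3.py z .685 -.033; python3 pan.py z .685 -.033 scene,side;  python3 rel.py z .06 .16
```

```text
23.87 [-40.9   9.1  48.3 118.4  -8.7  54.3 -72. ] [ 0.4684 -0.0557  0.2187] [179.9   -1.58   6.04] lane [-0.1092  0.0009] F [0.1 0.8 0.7] 0.0494
n 690 z 0.0564 rect ((627.1580200195312, -39.86392593383789), (3.3915233612060547, 98.60130310058594), 6.285171031951904) 
 fit yaw 6.0 c [ 0.6272 -0.0398] size [0.0031 0.0977] lane [ 0.0504 -0.0002] relyaw -0.1
1 329 [-0.0008  0.0285  0.0549] [0.0575 0.0589 0.0608] [-0.005   0.0591]
-1 323 [-0.0009  0.0285  0.0547] [-0.0612 -0.0592 -0.0575] [ 0.0134 -0.0596]
board z 0.012061006802418311
scene 843 z 0.0597 yaw 6.0 / 5.5 size [0.0868 0.0724] lane [ 0.1094 -0.0013] rel -0.1
side 639 z 0.0614 yaw 5.0 / 4.9 size [0.0932 0.0749] lane [0.1113 0.0032] rel -1.1
scene box R -0.0492 L 0.0511 mid 0.0009 yaw [-0.5  0.5] front x 0.1644
  rail 1 110 0.0604 [0.0584 0.0627]
  rail -1 54 -0.0583 [-0.0613 -0.0567]
side box R -0.0502 L 0.0499 mid -0.0001 yaw [-0.1 -1.7] front x 0.1643
  rail 1 41 0.0605 [0.0586 0.0636]
  rail -1 100 -0.0596 [-0.0619 -0.057 ]
```

View pics/wrist_z.png

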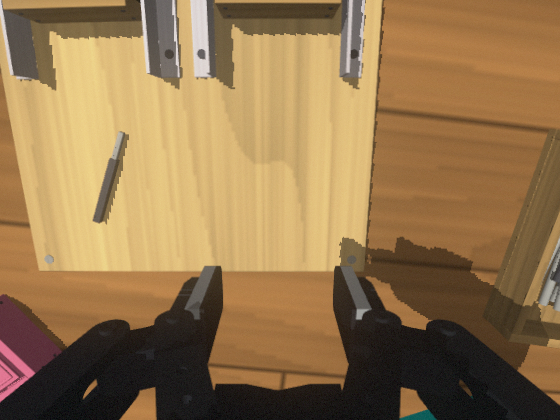

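View pics/side_z.png

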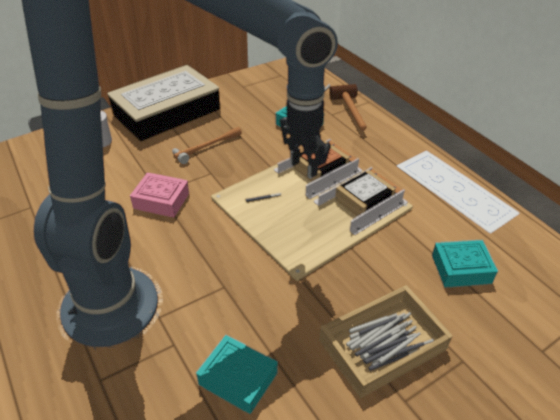

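Run:
```python
from meas import *
s=get_state(); f=np.load('pics/wrist_z.npz'); C=cloud('wrist',f['d'],s); P=C.reshape(-1,3); L=tolane(P)
for y0 in (0,.17):
  for z in ((.03,.05),(.053,.06)):
    m=(abs(L[:,1]-y0)<.04)&(P[:,2]>z[0])&(P[:,2]<z[1])&(L[:,0]>.02)&(L[:,0]<.1)
    print(y0,z,m.sum(),np.percentile(L[m][:,0],[1,5,50]).round(4) if m.sum() else None)
```

```text
0 (0.03, 0.05) 729 [0.0463 0.0465 0.0469]
0 (0.053, 0.06) 267 [0.0467 0.047  0.0482]
0.17 (0.03, 0.05) 675 [0.0448 0.045  0.0456]
0.17 (0.053, 0.06) 502 [0.0453 0.0457 0.0483]
```

The box's rear end matches the parked, fully-home box to within about 1 mm, and the gripper is clear and touching nothing.

```bash
python3 -c "
from workcell import workorder,get_state
print(get_state()['joint_velocities'].round(2)); print(workorder.job_done())"
```

```text
[ 0.28  1.37 -0.25  0.35  0.08  0.2  -0.14]
the job is handed in; nothing more can be done
None
```

The silver-panelled box is fully home against the stop in the empty (right-hand) lane, and the job is handed in at about 24 s of the 72 s.

**What I did:** With the fingers shut I nudged the box about 12 mm to the left on its right side. I then set the fingers about 50 mm apart and pushed it from its wooden rear end down the lane. The box was only ever pushed on its right side and rear end. Afterwards I drew the fingers straight back out of the lane and up.

**Last checks:**
- **Home:** pressing with about 19 N no longer moved it. Its origin reads x ≈ 109–111 mm against the 110 mm wanted. In the last wrist view its rear end stands within about 1.3 mm of the parked box's.
- **Rails:** it is centred within about 1 mm and square to within about 0.5°, with some 7 mm clear on each side. At every check in the lane I saw a gap on both sides. The fingers stayed within about ±42 mm of the lane's middle at rail height, well inside the rails at ±58 mm.
- **Clear:** the wrist force read about 1 N, so the robot touches nothing. The last pictures show the copper-panelled box, punch, hammer and tray where they were, judged by eye.

**Disagreements:**
- The scene and side views differed by up to 4 mm sideways on the silver panel. I relied on the box's top edges measured against the rails in each view instead.
- Both views put the box's front at about 164 mm. They also show the stop face 5–6 mm short, so I take that as camera bias.
- The first gentle push from behind mostly tilted the tool (up to about 5°) rather than moving the box. I corrected this by turning the tool back as I pushed.

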